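# Scrape the stone chips out from under the dust hood

## Task

Clear the five stone chips off the dust-hooded sorting deck with the wide bench scraper from the slotted rack: reach the blade in at a slant under the hood, set its edge lightly on the deck behind the chips (never over 25 N, or it hits its stops) and draw them all over the open front lip into the white tray, again with the edge on the deck once the chips are out from under the hood. Then stand the scraper on edge again, fully down in a free slot of the rack, and let go of it. Move the chips only with the scraper, not with the fingers, and leave the tray, the small scraper and the two bottles where they are.

Things in the scene. Friction and masses are not known exactly. Their poses are not given: they have to be found in the camera images.
- deck_unit: Fixed white housing with a steel sorting deck on rubber buffers (gives 1 mm per 6 N). Origin: under the deck's centre at worktop level; x from the open front lip to the hood, y left. Deck top z = 68 mm, plate 6 mm thick, from the lip at x = -70 to the rear wall at x = +74, 168 wide between walls 22 high. Behind it a white box: x 74 to 122, z to 162, filter on top to z = 211
- hood_edge (a point): Middle of the lower front edge of the dust hood's roof, 75 mm above the deck (deck x = 40, z = 143 mm); axes as the deck's. The roof overhangs the rear 34 mm of the deck over its full width, 3 mm thick at the edge and rising backwards to the white box; cheeks close its two ends
- chip_1: Loose flat grey stone chip, about 37 x 29 x 11 mm, 20 g; origin at the centre of its underside. Starts on the deck under or partly under the hood
- chip_2: Loose flat grey stone chip, about 37 x 29 x 11 mm, 20 g; origin at the centre of its underside. Starts on the deck under or partly under the hood
- chip_3: Loose flat grey stone chip, about 37 x 29 x 11 mm, 20 g; origin at the centre of its underside. Starts on the deck under or partly under the hood
- chip_4: Loose flat grey stone chip, about 37 x 29 x 11 mm, 20 g; origin at the centre of its underside. Starts on the deck in front of the hood
- chip_5: Loose flat grey stone chip, about 37 x 29 x 11 mm, 20 g; origin at the centre of its underside. Starts on the deck in front of the hood
- tray: Loose open white plastic tray, 137 x 186 x 57 mm, walls 9 mm, floor 2 mm; origin at the centre of its underside, long side along its y; stands under the lip of the deck, its rear wall tucked below it, x and y as the deck's
- scraper: Wide bench scraper, loose: flat steel blade 150 mm wide, 4 mm thick, with a black bar handle along its top (150 long, 24 thick, 35 high); 130 mm high over all, 250 g. Origin: middle of the blade's lower edge; x along the edge, y through the blade, z up to the handle (handle z = 95 to 130 mm). Starts on edge in an end slot of the rack
- rack: Fixed grey block 180 x 120 x 55 mm with three parallel slots from above, each 159 mm long (along x), 8 mm wide, 45 mm deep (slot floor at z = 10 mm), with 3 mm chamfers at the mouth, at y = -38, 0 and +38 mm. Origin: centre of the underside. The middle slot is free
- small_scraper: Small bench scraper of the same make, 90 mm wide and 88 mm high, in the other end slot of the rack; origin and axes as for the wide one. Stays where it is
- yellow_bottle: Small white bottle with a yellow cap, 43 mm across, 84 mm high, origin under its centre. Stays where it is
- green_bottle: Small white bottle with a green cap, 43 mm across, 84 mm high, origin under its centre. Stays where it is

How it is judged:
By the outcome, as a careful person would: the job done as asked, in the order asked, and still so for the second after the job is handed in, with the robot touching nothing.
It also fails if it takes over 58 s, if anything falls off the work surface, if the arm or the gripper's body presses on something with over 40 N, if the wrist force passes 120 N, or if a joint passes its speed limit or range.

## Robot

A 6-joint arm with a two-finger parallel gripper is mounted at the origin on a cart in front of the work surface, level with it; the furniture and walls round the work are solid. World frame = base frame: x ahead of the robot, y to its left, z up, the work surface at z = 0. Lengths are in m, angles in rad, forces in N, time in s.
With the tool pointing down it reaches from about 0.4 to 0.825 m from the base axis. Payload 7 kg.
Tool frame: the origin (TCP) lies on the centre line of the jaws, within the pads' length; the fingertips stand 22 mm ahead of it and the grasp point (between the pads) lies 3 mm ahead of it; z points along the fingers, y is the line along which they close (so a half turn about z gives the same grasp; the last joint's range is limited). The gripper opens to 88 mm and grips with 3 to 60 N. Pads are 19 mm wide; open, the fingers measure 130 mm over their backs; the gripper's body (78 mm by 193 mm) begins 47 mm behind the grasp point.
Start: joints at [1.428, 0.359, 0.012, 0, -1.224, -0.288], TCP at [0.282, 0.613, 0.249] pointing down, gripper open.
Joint ranges: [-3.07, 3.07], [-1.43, 2.12], [-1.02, 1.25], [-3.03, 1.67], [-3.05, -0], [-3.03, 3.03]. Speed limits (rad/s): [2.39, 2.39, 3.01, 3.14, 3.14, 3.14].

## Interface

Orientations are given as [roll, pitch, yaw] about the fixed x, y, z axes, in that order (R = Rz(yaw) Ry(pitch) Rx(roll)).
In Python, from station import arm gives the robot as it stands.
- The arm moves only by the tool arm_command, never from a script. Its argument "series" is one flat list of numbers, 7 for each row, row after row: the turn, a rotation vector about the tool's x, y, z each as a share of 90 degrees, from -1 to 1, then the shift along the tool's x, y, z each as a share of 0.1 m, from -1 to 1, then the opening, from 0 (shut) to 1 (fully open). A call has 1 to 8 rows; each row is the pose to reach, as a shift and turn from the pose commanded when the call began, along the tool's axes at that moment; what a row does not reach only later rows make up. A row lasts 1/8 s, in which the tool goes at most 62.5 mm and 10.7 degrees, less where a joint would pass 70% of its speed; a pose out of reach is approached as far as the arm can. A call with a number of a shift or a turn outside -1 to 1 is refused whole. A call with a gripper value outside its range is refused whole. The fingers move at their own pace and stop on an object; "force" is the grip in N (left out, the last holds). Time passes only in rows, so rows that repeat a pose let the fingers close. It gives the time, the measured TCP pose, the force, the opening and the grip force at its end, in the units of the state.
- arm.get_state(): the state, without advancing time (a new reading comes with each control period).
- arm.grab_frame(name): name is "scene" or "top" or "wrist"; returns the picture (480x640x3 uint8, blue, green, red); there is no depth.
- arm.camera_model(name): a dict with "fovy" (degrees; the focal length in pixels is half the picture's height over the tangent of half this angle, whatever the lens; pixels are square), "cx", "cy" (the principal point, pixels), "D" ([k1, k2, p1, p2, k3] as OpenCV has them; the pictures are not rectified), "pose" (4x4, takes a point from camera to world coordinates). Camera axes: x right, y down, z forward; pixel columns grow to the right and rows downward; lengths in m; the calibration is good to about 2 mm. A picture is of the moment at which its call begins: read the wrist's pose just before it. camera_model takes no time and is no camera call; for the wrist camera it gives the pose at the moment of the call.
- arm.job_done(): hands the job in; it is judged then, once.
The state is a dict: "t": time; "q": joint angles; "qd": joint speeds; "joint_efforts": joint torques, N m; "eef_pos": TCP position; "ee_rot": TCP orientation; "force": force on the tool from outside, world axes, zero at the start; "moment": the same for the moment, N m; "width": finger opening in m; "gripper_force": force on a finger pad.
Only numpy, scipy, OpenCV 4.12 (cv2) and the standard library are available. Lean on these libraries where they do the work, as an engineer would, in place of code of your own. Each camera call takes 0.05 s, during which the arm holds its last target. There are 200 camera calls.

## Working session

There is one attempt and no reset: what is moved stays moved. The work goes in short steps, Python scripts to look and compute and a tool call to move; the robot and the scene stay as the last step left them, time stands still between calls to the robot, and variables do not carry over. Pictures are saved under pics/ and viewed, at most 10 in all, crops included, and the job is handed in when it is done.

Besides the shell and the picture viewer there is one more tool, called after "Request:" as name(argument=value, ...) on one line, values as JSON. arm_command: Moves the arm, as the interface text tells. Its arguments: {"type":"object","properties":{"series":{"type":"array"},"force":{"type":"number"}},"required":["series"]}

```bash
ls; mkdir -p pics
python3 - <<'E'
from station import arm
import cv2,numpy as np
print(arm.get_state())
for n in("scene","top"):
    cv2.imwrite(f"pics/{n}0.png",arm.grab_frame(n)); m=arm.camera_model(n); print(n,m)
E
```

```text
pics
{'t': 0.0, 'q': array([ 1.42810759e+00,  3.59391795e-01,  1.10637468e-02, -3.58053950e-04,
       -1.22408501e+00, -2.88112953e-01]), 'qd': array([-1.86416529e-04, -1.47619299e-04,  8.62955593e-04,  1.26725766e-04,
       -5.46143270e-04, -9.26413776e-05]), 'joint_efforts': array([ 1.28298463e-03, -5.82720029e+01,  2.93057102e+01,  6.99721277e+00,
        6.89860142e-03, -1.52816228e-04]), 'eef_pos': array([0.28170249, 0.61291441, 0.24762018]), 'ee_rot': array([ 3.13994691e+00, -1.36709830e-04, -4.30923523e-01]), 'force': array([1.01530339, 1.12244012, 0.17760503]), 'moment': array([-0.01824701,  0.00023039, -0.02000433]), 'gripper_force': 0.0, 'width': 0.08744495960411833}
scene {'fovy': 53.07912413547053, 'cx': 322.2952647690031, 'cy': 238.2408130136835, 'D': array([-0.1181841,  0.       ,  0.       ,  0.       ,  0.       ]), 'pose': array([[ 8.48095126e-01, -3.01081994e-01,  4.35986572e-01,
         3.69722857e-02],
       [-5.29843530e-01, -4.83015339e-01,  6.97109759e-01,
        -6.48157233e-01],
       [ 7.01005456e-04, -8.22220053e-01, -5.69169301e-01,
         7.92793928e-01],
       [ 0.00000000e+00,  0.00000000e+00,  0.00000000e+00,
         1.00000000e+00]])}
top {'fovy': 46.438432087411464, 'cx': 320.44423017275955, 'cy': 247.7256699987741, 'D': array([0.03339175, 0.        , 0.        , 0.        , 0.        ]), 'pose': array([[-0.00949356, -0.99714876,  0.07486135,  0.48958905],
       [-0.99993207,  0.0089604 , -0.00745463,  0.20859496],
       [ 0.00676258, -0.07492703, -0.99716609,  1.230823  ],
       [ 0.        ,  0.        ,  0.        ,  1.        ]])}
```

View pics/scene0.png

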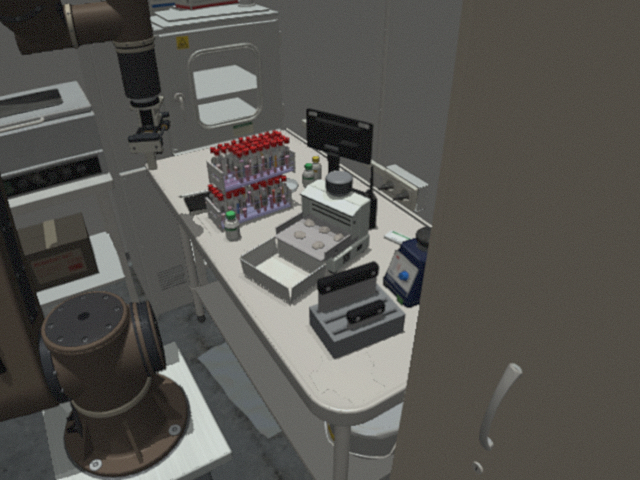

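View pics/top0.png

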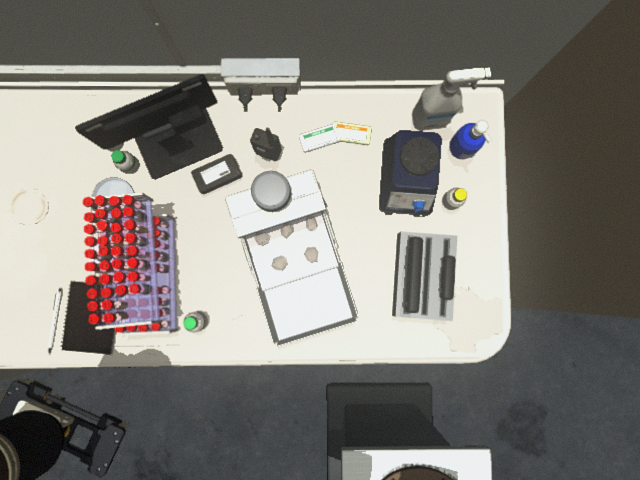

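The scene view shows the rack in front right, with the deck and tray in the middle. The top view has the deck at about (290,240), the tray at (310,305), the rack at (427,276) with the wide scraper's handle at (414,275) and the small one's at (448,277), and the chips at (262,239), (287,231), (311,224), (279,263) and (311,255).

Run:
```python
import cv2
i=cv2.imread("pics/top0.png")[160:350,220:470]
cv2.imwrite("pics/crop0.png",cv2.resize(i,None,fx=3.15,fy=3.15,interpolation=cv2.INTER_CUBIC))
```

```text
(no output)
```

View pics/crop0.png

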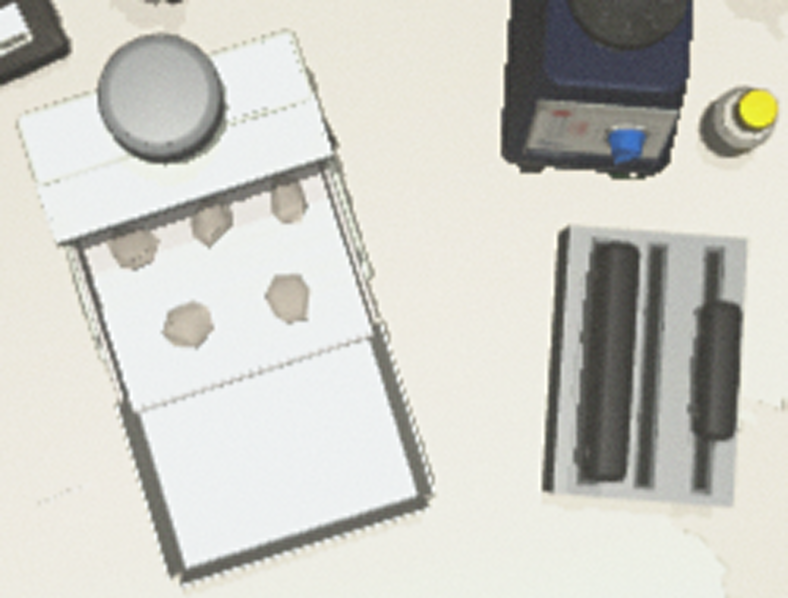

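Crop (3.15x, offset 220,160): the hood's front edge runs (60,241)-(335,155), the lip (133,411)-(377,337). The middle slot runs (657,245)-(645,487), and the wide scraper's handle is centred near (610,361). All five chips are visible.

```bash
cat > h.py <<'E'
import numpy as np,cv2
from station import arm
from scipy.spatial.transform import Rotation as R
def ray(n,px,z,m=None):
    m=m or arm.camera_model(n); f=240/np.tan(np.radians(m['fovy']/2))
    K=np.array([[f,0,m['cx']],[0,f,m['cy']],[0,0,1]])
    p=cv2.undistortPoints(np.array(px,float).reshape(-1,1,2),K,m['D']).reshape(-1,2)
    T=m['pose']; d=np.c_[p,np.ones(len(p))]@T[:3,:3].T; o=T[:3,3]
    z=np.broadcast_to(z,len(p))
    return o+d*((z-o[2])/d[:,2])[:,None]
def crop(l): return np.array(l)/3.15+[220,160]-0.3
def rel(p,R0,pt,Rt):
    "shift/turn in tool units from pose (p,R0) to target"
    r=(R0.inv()*Rt).as_rotvec()/(np.pi/2); s=R0.inv().apply(np.array(pt)-p)/0.1
    return np.round(np.r_[r,s],4)
E
python3 - <<'E'
from h import *
def show(n,l,z):
    P=ray("top",crop(l),z); print(n,np.round(P*1000,1).tolist(), 'len',np.round(np.linalg.norm(P[0]-P[1])*1000,1),'ang',np.degrees(np.arctan2(*(P[1]-P[0])[[1,0]])).round(1)); return P
show('hood R->L',[(335,155),(60,241)],.146)
show('lip',[(377,337),(133,411)],.068)
show('rack left',[(553,492),(570,230)],.055)
show('rack right',[(733,504),(747,240)],.055)
show('midslot',[(645,487),(657,245)],.055)
show('smslot',[(703,492),(713,250)],.055)
# handle top: z = slot floor 10 +130
show('handleC ends',[(605,480),(621,243)],.140)
show('handle LR',[(588,361),(634,361)],.140)
show('tray rear/front',[(178,575),(425,502)],.057)
P=ray("top",crop([(133,245),(211,222),(289,201),(188,325),(289,298)]),.079);print(np.round(P*1000))
E
```

```text
hood R->L [[647.0, 188.8, 146.0], [594.9, 359.1, 146.0]] len 178.1 ang 107.0
lip [[537.0, 160.9, 68.0], [489.9, 321.9, 68.0]] len 167.7 ang 106.3
rack left [[433.7, 44.9, 55.0], [608.1, 30.1, 55.0]] len 175.1 ang -4.9
rack right [[424.8, -74.0, 55.0], [600.3, -88.3, 55.0]] len 176.1 ang -4.7
midslot [[436.5, -16.1, 55.0], [597.5, -28.0, 55.0]] len 161.5 ang -4.2
smslot [[432.9, -54.4, 55.0], [593.8, -65.4, 55.0]] len 161.3 ang -3.9
handleC ends [[444.8, 24.6, 140.0], [591.2, 11.4, 140.0]] len 146.9 ang -5.2
handle LR [[518.0, 33.5, 140.0], [517.8, 5.1, 140.0]] len 28.4 ang -90.5
tray rear/front [[381.9, 293.4, 57.0], [428.0, 130.0, 57.0]] len 169.8 ang -74.3
[[598. 321.  79.]
 [613. 269.  79.]
 [627. 218.  79.]
 [546. 285.  79.]
 [563. 219.  79.]]
```

Cross-checks: lip length 167.7 mm (168 given) and deck yaw about 16.5°. From the lip the deck origin is (580.6, 261.3) mm, and the hood edge agrees to 2 mm. The wide scraper's slot centre is (519, 17) with rack yaw -4.6°. Moving over to the rack now.

Request:
arm_command(series=[0, 0, 0, 0.3, 0.28, -0.2, 1, 0, 0, 0, 0.6, 0.57, -0.4, 1, 0, 0, 0, 0.93, 0.885, -0.4, 1])

```text
t: 0.48
eef_pos: [0.33, 0.4936, 0.2898]
ee_rot: [-3.139, -0.0, -0.43]
force: [-0.6, -0.1, -0.3]
width: 0.088
gripper_force: 0.0
```

Request:
arm_command(series=[0, 0, 0, 0.31, 0.295, 0, 1, 0, 0, 0, 0.62, 0.59, 0, 1, 0, 0, 0, 0.93, 0.885, 0, 1])

```text
t: 0.85
eef_pos: [0.3772, 0.3733, 0.2883]
ee_rot: [3.141, 0.0, -0.431]
force: [1.4, -0.1, 0.9]
width: 0.0874
gripper_force: 0.0
```

Request:
arm_command(series=[0, 0, 0, 0.31, 0.295, 0, 1, 0, 0, 0, 0.62, 0.59, 0, 1, 0, 0, 0, 0.93, 0.885, 0, 1])

```text
t: 1.23
eef_pos: [0.4246, 0.2541, 0.2884]
ee_rot: [3.141, 0.0, -0.431]
force: [0.2, 0.4, -0.0]
width: 0.0873
gripper_force: 0.0
```

Request:
arm_command(series=[0, 0, 0, 0.31, 0.295, 0, 1, 0, 0, 0, 0.62, 0.59, 0, 1, 0, 0, 0, 0.93, 0.885, 0, 1])

```text
t: 1.6
eef_pos: [0.4722, 0.1349, 0.2884]
ee_rot: [3.142, 0.0, -0.431]
force: [0.3, 0.7, 0.7]
width: 0.0877
gripper_force: 0.0
```

Request:
arm_command(series=[0, 0, -0.1, 0.31, 0.295, 0, 1, 0, 0, -0.2, 0.62, 0.59, 0, 1, 0, 0, -0.223, 0.9, 0.86, 0, 1, 0, 0, -0.223, 0.9, 0.86, 0, 1])

```text
t: 2.1
eef_pos: [0.5182, 0.0185, 0.288]
ee_rot: [3.141, 0.001, -0.083]
force: [0.1, 0.7, 0.6]
width: 0.0874
gripper_force: 0.0
```

Run:
```python
from h import *
m=arm.camera_model("wrist");f=arm.grab_frame("wrist");cv2.imwrite("pics/w1.png",f);np.save("w1.npy",m,allow_pickle=True)
print(m, arm.get_state()['eef_pos'])
```

```text
{'fovy': 62.863166316868735, 'cx': 321.8923558892128, 'cy': 242.54481327239256, 'D': array([-0.03764264,  0.        ,  0.        ,  0.        ,  0.        ]), 'pose': array([[-8.32121095e-02, -9.63056390e-01, -2.56121328e-01,
         5.86741563e-01],
       [-9.96531854e-01,  8.03925726e-02,  2.14778558e-02,
         1.36560198e-02],
       [-9.41337749e-05,  2.57020280e-01, -9.66406005e-01,
         4.24399854e-01],
       [ 0.00000000e+00,  0.00000000e+00,  0.00000000e+00,
         1.00000000e+00]])} [0.51785098 0.01951459 0.28802662]
```

View pics/w1.png

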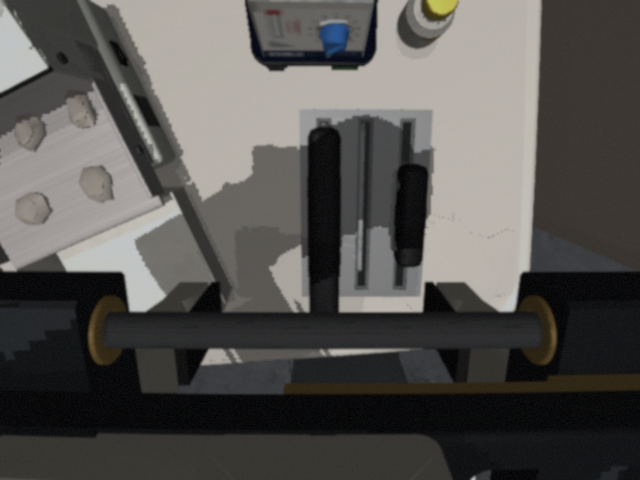

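The wrist view shows the handle at columns 309-340 with its far end at (325,126), the rack's far corners at (300,110) and (432,110), and the middle slot at (363,118)-(361,288).

Run:
```python
from h import *
m=np.load("w1.npy",allow_pickle=True).item()
print('handle far/near mid, far end',np.round(ray("wrist",[(325,150),(323,290),(325,126)],.140,m)*1000,1).tolist())
print('rack far corners, slot',np.round(ray("wrist",[(300,110),(432,110),(363,118),(361,288)],.055,m)*1000,1).tolist())
a=np.array([1,0]);y=np.radians(-4.6);ux=np.array([np.cos(y),np.sin(y)]);uy=np.array([-ux[1],ux[0]])
s=arm.get_state();print(s['eef_pos'],s['ee_rot'])
```

```text
handle far/near mid, far end [[578.6, 12.2, 140.0], [473.4, 22.3, 140.0], [594.9, 10.8, 140.0]]
rack far corners, slot [[613.1, 31.2, 55.0], [603.5, -87.1, 55.0], [601.5, -24.7, 55.0], [438.5, -13.4, 55.0]]
[0.51785098 0.01951459 0.28802662] [ 3.14128041e+00  1.02555805e-03 -8.33106332e-02]
```

Request:
arm_command(series=[0, 0, 0, 0.02, 0.01, 0.45, 1, 0, 0, 0, 0.02, 0.01, 0.9, 1])

```text
t: 2.4
eef_pos: [0.5198, 0.0203, 0.1979]
ee_rot: [-3.141, -0.001, -0.08]
force: [1.0, 0.7, -1.0]
width: 0.0877
gripper_force: 0.0
```

Request:
arm_command(series=[0, 0, 0, 0, 0, 0.4, 1, 0, 0, 0, 0, 0, 0.73, 1, 0, 0, 0, 0, 0, 0.73, 1, 0, 0, 0, 0, 0, 0.73, 0.2, 0, 0, 0, 0, 0, 0.73, 0.2, 0, 0, 0, 0, 0, 0.73, 0.1, 0, 0, 0, 0, 0, 0.73, 0.1, 0, 0, 0, 0, 0, 0.73, 0.1], force=55)

```text
t: 3.4
eef_pos: [0.5199, 0.0194, 0.1258]
ee_rot: [-3.141, -0.0, -0.081]
force: [-0.3, -0.2, 0.6]
width: 0.0432
gripper_force: 0.0
```

Request:
arm_command(series=[0, 0, 0, 0, 0, 0, 0.1, 0, 0, 0, 0, 0, 0, 0.1, 0, 0, 0, 0, 0, 0, 0.1, 0, 0, 0, 0, 0, 0, 0.1], force=55)

```text
t: 3.9
eef_pos: [0.5198, 0.0193, 0.1255]
ee_rot: [3.141, 0.0, -0.081]
force: [0.0, -0.6, -0.5]
width: 0.0236
gripper_force: 55.0
```

Request:
arm_command(series=[0, 0, 0, 0, 0, -0.1, 0.1, 0, 0, 0, 0, 0, -0.4, 0.1, 0, 0, 0, 0, 0, -0.8, 0.1, 0, 0, 0, 0, 0, -0.8, 0.1])

```text
t: 4.4
eef_pos: [0.5216, 0.02, 0.2092]
ee_rot: [-3.139, -0.006, -0.08]
force: [0.6, 0.8, -3.6]
width: 0.0238
gripper_force: 55.0
```

Request:
arm_command(series=[0, 0, 0, 0, 0, -0.5, 0.1, 0, 0, 0, 0, 0, -1, 0.1, 0, 0, 0, 0, 0, -1, 0.1])

```text
t: 4.78
eef_pos: [0.5214, 0.0198, 0.3092]
ee_rot: [-3.139, -0.006, -0.08]
force: [-0.2, -0.3, -4.0]
width: 0.0238
gripper_force: 55.0
```

```bash
cat >> h.py <<'E'
yd=np.radians(16.5); O=np.array([.5806,.2613,0]); RD=R.from_euler('z',yd)
L=.1155
def pose(x,z,th,y=0.):
    "TCP pose with scraper edge at deck x,y,z (m), tilt th deg toward the front"
    R0=R.from_euler('z',yd-np.pi/2)*R.from_euler('x',np.pi)*R.from_euler('x',np.radians(th))
    e=O+RD.apply([x,y,z]); return e-L*R0.apply([0,0,1]),R0
def cur():
    s=arm.get_state(); return s['eef_pos'],R.from_euler('xyz',s['ee_rot'])
def chain(ps):
    p,r=cur()
    for a in ps:
        q,rt=pose(*a); print(a,np.round(q,4),rel(p,r,q,rt)); p,r=q,rt
E
python3 - <<'E'
from h import *
s=arm.get_state();print(s['eef_pos'],s['ee_rot'],s['force'],s['q'])
chain([(-.06,.19,0),(-.06,.19,40),(-.02,.088,40),(.066,.088,40),(.066,.0685,40)])
E
```

```text
[0.5213525  0.01983289 0.3091891 ] [-3.13910405 -0.00621718 -0.08011849] [-0.20444265 -0.26107773 -4.00967506] [ 4.15035961e-01  6.46776647e-02 -2.28699425e-01  8.00214107e-04
 -1.27076636e+00  1.07541566e+00]
(-0.06, 0.19, 0) [0.5231 0.2443 0.3055] [-0.0038 -0.0025  0.7657 -0.1627 -2.2383  0.0415]
(-0.06, 0.19, 40) [0.4519 0.2232 0.2785] [ 0.4444  0.      0.     -0.      0.7424  0.2702]
(-0.02, 0.088, 40) [0.4902 0.2345 0.1765] [0.     0.     0.     0.     0.3492 1.0385]
(0.066, 0.088, 40) [0.5727 0.259  0.1765] [ 0.      0.      0.      0.     -0.6588  0.5528]
(0.066, 0.0685, 40) [0.5727 0.259  0.157 ] [0.     0.     0.     0.     0.1253 0.1494]
```

Request:
arm_command(series=[0, 0, 0, -0.05, -0.35, 0, 0.1, 0, 0, 0, -0.1, -0.7, 0, 0.1, 0, 0, 0, -0.16, -1, 0, 0.1])

```text
t: 5.15
eef_pos: [0.5109, 0.1213, 0.3037]
ee_rot: [3.141, 0.003, -0.081]
force: [0.6, -0.5, -2.3]
width: 0.0243
gripper_force: 55.0
```

Request:
arm_command(series=[0, 0, 0.1, 0, -0.2, 0, 0.1, 0, 0, 0.2, 0, -0.4, 0, 0.1, 0, 0, 0.31, 0, -0.6, 0, 0.1, 0, 0, 0.42, 0, -0.8, 0, 0.1, 0, 0, 0.53, 0, -1, 0, 0.1, 0, 0, 0.64, 0, -1, 0, 0.1, 0, 0, 0.75, 0, -1, 0, 0.1, 0, 0, 0.766, 0, -1, 0, 0.1])

```text
t: 6.15
eef_pos: [0.5192, 0.2199, 0.3038]
ee_rot: [3.139, -0.001, -1.284]
force: [0.5, 0.0, -2.6]
width: 0.0236
gripper_force: 55.0
```

Run:
```python
from h import *
s=arm.get_state();print(s['eef_pos'],s['ee_rot'],s['force'],s['q'])
chain([(-.06,.19,40),(-.02,.088,40),(.066,.088,40),(.066,.0685,40)])
cv2.imwrite("pics/s2.png",arm.grab_frame("scene")[130:330,180:420].repeat(3,0).repeat(3,1))
```

```text
[0.51925    0.21986761 0.30380304] [ 3.13885951e+00 -5.20999151e-04 -1.28380855e+00] [ 0.46801228  0.02766301 -2.63712482] [ 7.47109461e-01  1.46037769e-01 -1.47211986e-01 -7.79533909e-04
 -1.28022690e+00 -4.59898061e-01]
(-0.06, 0.19, 40) [0.4519 0.2232 0.2785] [ 4.462e-01 -5.000e-04 -5.000e-04 -2.225e-01  6.360e-01  2.549e-01]
(-0.02, 0.088, 40) [0.4902 0.2345 0.1765] [0.     0.     0.     0.     0.3492 1.0385]
(0.066, 0.088, 40) [0.5727 0.259  0.1765] [ 0.      0.      0.      0.     -0.6588  0.5528]
(0.066, 0.0685, 40) [0.5727 0.259  0.157 ] [0.     0.     0.     0.     0.1253 0.1494]
```

View pics/s2.png

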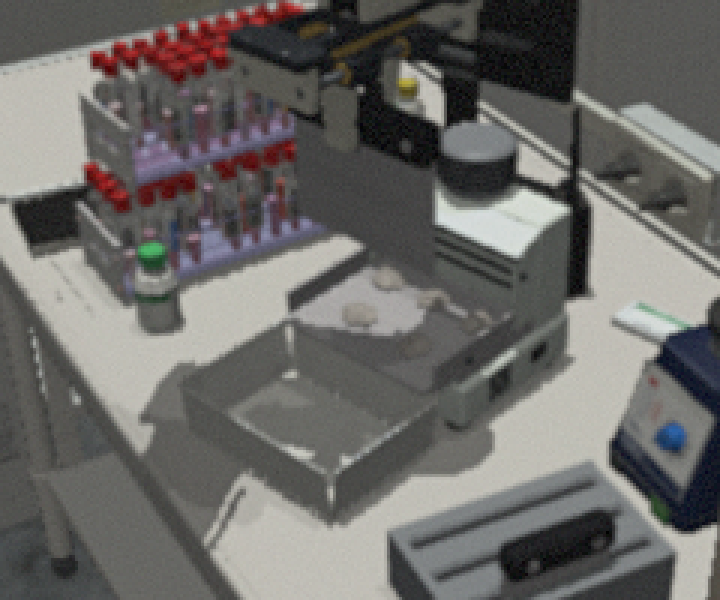

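The scraper hangs level over the deck and every chip is still in place. Next I tilt it 40° and go down in front of the hood.

Request:
arm_command(series=[0.11, 0, 0, -0.05, 0.16, 0.06, 0.1, 0.22, 0, 0, -0.1, 0.32, 0.12, 0.1, 0.33, 0, 0, -0.16, 0.48, 0.18, 0.1, 0.446, 0, 0, -0.222, 0.636, 0.255, 0.1, 0.446, 0, 0, -0.222, 0.636, 0.255, 0.1, 0.446, 0, 0, -0.222, 0.636, 0.255, 0.1])

```text
t: 6.95
eef_pos: [0.4624, 0.2296, 0.3069]
ee_rot: [-2.471, -0.0, -1.28]
force: [-0.7, -1.6, -4.2]
width: 0.0235
gripper_force: 55.0
```

Run:
```python
from h import *
s=arm.get_state();print(s['eef_pos'],s['ee_rot'],s['force'],s['q'])
chain([(-.06,.19,40),(-.02,.12,40),(.03,.091,40),(.066,.088,40),(.066,.075,40)])
```

```text
[0.46241033 0.22956391 0.30692941] [-2.47136172e+00 -2.98340342e-04 -1.28036315e+00] [-0.6817683  -1.5718314  -4.20750241] [ 0.95330997 -0.2885046  -1.01533115  0.97305769 -0.48099712 -1.46484289]
(-0.06, 0.19, 40) [0.4519 0.2232 0.2785] [0.0178 0.0008 0.0013 0.031  0.2701 0.149 ]
(-0.02, 0.12, 40) [0.4902 0.2345 0.2085] [0.     0.     0.     0.     0.1435 0.7933]
(0.03, 0.091, 40) [0.5382 0.2487 0.1795] [ 0.      0.      0.      0.     -0.1966  0.5435]
(0.066, 0.088, 40) [0.5727 0.259  0.1765] [ 0.      0.      0.      0.     -0.2565  0.2544]
(0.066, 0.075, 40) [0.5727 0.259  0.1635] [0.     0.     0.     0.     0.0836 0.0996]
```

Request:
arm_command(series=[0.003, 0, 0, 0, 0.1, 0.2, 0.1, 0.006, 0, 0, 0.01, 0.2, 0.4, 0.1, 0.01, 0, 0, 0.02, 0.3, 0.6, 0.1, 0.015, 0, 0, 0.03, 0.4, 0.8, 0.1, 0.018, 0, 0, 0.03, 0.41, 0.94, 0.1, 0.018, 0, 0, 0.03, 0.41, 0.94, 0.1])

```text
t: 7.7
eef_pos: [0.5111, 0.2458, 0.2517]
ee_rot: [-2.527, -0.01, -1.289]
force: [0.3, -0.9, -2.7]
width: 0.0238
gripper_force: 55.0
```

Run:
```python
from h import *
s=arm.get_state();print(s['eef_pos'],s['ee_rot'],s['force'],s['q'])
chain([(.0,.105,40),(.03,.091,40),(.066,.088,40),(.066,.075,40)])
```

```text
[0.51108689 0.24583694 0.25168086] [-2.52654862 -0.00971042 -1.28888633] [ 0.34069991 -0.85340556 -2.67038594] [ 0.73478794 -0.11098825 -1.01708409  1.20940482 -0.28121672 -1.56941482]
(0.0, 0.105, 40) [0.5094 0.2402 0.1935] [ 0.0529 -0.0073  0.0007  0.0437  0.362   0.4574]
(0.03, 0.091, 40) [0.5382 0.2487 0.1795] [ 0.      0.      0.     -0.     -0.1398  0.3001]
(0.066, 0.088, 40) [0.5727 0.259  0.1765] [ 0.      0.      0.      0.     -0.2565  0.2544]
(0.066, 0.075, 40) [0.5727 0.259  0.1635] [0.     0.     0.     0.     0.0836 0.0996]
```

The pose is short because q3 sits at its -1.02 limit. I'll fit a small kinematic model from the logged joint and pose pairs so I can plan reachable poses.

```bash
cat > kin.py <<'E'
from h import *
from scipy.optimize import least_squares
Rr=lambda ax,a:R.from_euler(ax,a)
D=[([1.42810759,.359391795,.0110637,-.000358,-1.22408501,-.288112953],[.28170249,.61291441,.24762018],[3.13994691,-.000136,-.430923]),
([.415035961,.0646776647,-.228699425,.0008,-1.27076636,1.07541566],[.5213525,.01983289,.3091891],[-3.13910405,-.00621718,-.08011849]),
([.747109461,.146037769,-.147211986,-.00078,-1.2802269,-.459898],[.51925,.21986761,.30380304],[3.13885951,-.000521,-1.28380855]),
([.95330997,-.2885046,-1.01533115,.97305769,-.48099712,-1.46484289],[.46241033,.22956391,.30692941],[-2.47136172,-.000298,-1.28036315]),
([.73478794,-.11098825,-1.01708409,1.20940482,-.28121672,-1.56941482],[.51108689,.24583694,.25168086],[-2.52654862,-.0097104,-1.28888633])]
S4=1;S6=-1
T0=R.from_matrix(np.array([[0,0,1.],[0,-1,0],[1,0,0]]))
def fk(q,k):
    a1,d,h,L2,L3,a3,e,L6,ex,ey=k
    A=Rr('z',q[0]);B=A*Rr('y',q[1]);C=B*Rr('y',-q[2]);E=C*Rr('x',S4*q[3]);F=E*Rr('y',-q[4])
    G=F*Rr('x',S6*q[5])
    p=A.apply([a1,d,h])+B.apply([0,0,L2])+C.apply([L3,0,a3])+F.apply([L6,0,0])+E.apply([0,e,0])
    return p,G
E
python3 - <<'E'
import kin; from kin import *
for s4 in(1,-1):
  for s6 in(1,-1):
    kin.S4,kin.S6=s4,s6
    # orientation consistency: G^-1 * measured should be constant
    M=[fk(q,np.zeros(10))[1].inv()*R.from_euler('xyz',r) for q,p,r in D]
    print(s4,s6,[round(float(np.degrees((M[0].inv()*m).magnitude())),2) for m in M], M[0].as_matrix().round(2).tolist())
for s4 in(1,-1):
    kin.S4=s4
    f=lambda k:np.concatenate([fk(q,k)[0]-p for q,p,r in D])
    o=least_squares(f,[0,-.19,.3,.3,.3,0,0,.2,0,0]);print(s4,o.x.round(4),np.abs(o.fun).max())
E
```

```text
1 1 [0.0, 156.29, 19.7, 53.59, 31.64] [[0.0, -0.0, 1.0], [-0.84, 0.55, 0.0], [-0.55, -0.84, 0.0]]
1 -1 [0.0, 0.11, 0.05, 111.52, 138.6] [[0.0, -0.0, 1.0], [-1.0, 0.0, 0.0], [-0.0, -1.0, -0.0]]
-1 1 [0.0, 156.25, 19.69, 134.84, 146.83] [[0.0, 0.0, 1.0], [-0.84, 0.54, 0.0], [-0.54, -0.84, 0.0]]
-1 -1 [0.0, 0.0, 0.0, 0.0, 0.0] [[0.0, 0.0, 1.0], [-1.0, -0.0, 0.0], [0.0, -1.0, 0.0]]
1 [ 0.5304 -0.1848 -0.4468  0.4339 -0.137   0.24   -0.0067 -0.0454  0.
  0.    ] 0.040782288419613344
-1 [-0.      0.      0.1988  0.6016  0.4636 -0.     -0.1918  0.356   0.
  0.    ] 8.628019920742247e-08
```

The fit is exact (1e-7 m). Now I search the IK branches along the stroke.

```bash
cat >> kin.py <<'E'
S4=-1
K=np.array([0,0,.1988,.6016,.4636,0,-.1918,.356,0,0])
K[:8]=least_squares(lambda k:np.concatenate([fk(q,np.r_[k,0,0])[0]-p for q,p,r in D]),K[:8]).x
M0=fk(D[0][0],K)[1].inv()*R.from_euler('xyz',D[0][2])
lo=np.array([-3.07,-1.43,-1.02,-3.03,-3.05,-3.03]);hi=np.array([3.07,2.12,1.25,1.67,0,3.03])
def err(q,p,r):
    a,G=fk(q,K); return np.r_[(a-p)*3,(r.inv()*G*M0).as_rotvec()]
def ik(p,r,q0):
    o=least_squares(err,np.clip(q0,lo+.001,hi-.001),args=(p,r),bounds=(lo,hi)); return o.x,np.abs(o.fun).max()
def branches(p,r,n=25,seed=0):
    g=np.random.default_rng(seed);S=[]
    for _ in range(n):
        q,e=ik(p,r,g.uniform(np.maximum(lo,[-1,-1.2,-1,-3,-3,-3]),np.minimum(hi,[1.6,1.8,1.2,1.6,0,3])))
        if e<1e-3 and not any(np.abs(q-s).max()<.05 for s in S): S.append(q)
    return S
E
time python3 - <<'E'
from kin import *
np.set_printoptions(precision=2,suppress=True)
for th in(25,32,40):
  for x,z in((.066,.09),(.066,.068),(.02,.068),(-.02,.068),(-.075,.068)):
    print(th,x,z,[list(map(float,q.round(2))) for q in branches(*pose(x,z,th),n=12)])
for x,z,th in((-.02,.068,0),(-.075,.068,0),(-.075,.068,15),(-.02,.12,35),(-.05,.15,30)):
    print(th,x,z,[list(map(float,q.round(2))) for q in branches(*pose(x,z,th),n=12)])
E
```

```text
25 0.066 0.09 [[0.79, 0.15, -0.68, 0.54, -0.4, -0.97]]
25 0.066 0.068 [[0.77, 0.18, -0.73, 0.64, -0.33, -1.06]]
25 0.02 0.068 [[0.79, 0.1, -0.84, 0.73, -0.31, -1.17]]
25 -0.02 0.068 [[0.82, 0.04, -0.93, 0.78, -0.31, -1.25]]
25 -0.075 0.068 []
32 0.066 0.09 []
32 0.066 0.068 []
32 0.02 0.068 []
32 -0.02 0.068 []
32 -0.075 0.068 []
40 0.066 0.09 []
40 0.066 0.068 []
40 0.02 0.068 []
40 -0.02 0.068 []
40 -0.075 0.068 []
0 -0.02 0.068 [[0.74, 0.31, -0.21, 0.0, -1.05, -0.46]]
0 -0.075 0.068 [[0.79, 0.23, -0.33, 0.0, -1.01, -0.5]]
15 -0.075 0.068 [[0.92, 0.04, -0.7, 0.26, -0.63, -0.82]]
35 -0.02 0.12 []
30 -0.05 0.15 [[0.94, -0.16, -0.94, 0.74, -0.47, -1.27]]
real	0m15.225s
user	0m15.103s
sys	0m0.136s
```

Run:
```python
from kin import *
for x,z in((.0,.12),(.0,.095),(.03,.088),(.045,.084),(.064,.084),(.064,.068),(.03,.068),(.0,.068),(-.03,.068)):
    q=[.79,.15,-.68,.54,-.4,-.97]; out=[]
    for th in(22,25,26,27,28,29,30,31):
        q2,e=ik(*pose(x,z,th),q)
        if e>5e-4: break
        q=q2;out.append((th,[float(v) for v in q[2:].round(2)]))
    print(x,z,out[-1], out[-3][0:2] if len(out)>2 else '')
```

```text
0.0 0.12 (31, [-0.97, 1.04, -0.27, -1.43]) (29, [-0.9, 0.8, -0.35, -1.25])
0.0 0.095 (30, [-1.01, 1.23, -0.19, -1.55]) (28, [-0.93, 0.89, -0.29, -1.32])
0.03 0.088 (30, [-0.98, 1.37, -0.15, -1.62]) (28, [-0.9, 0.93, -0.26, -1.32])
0.045 0.084 (30, [-0.96, 1.46, -0.12, -1.67]) (28, [-0.88, 0.95, -0.24, -1.32])
0.064 0.084 (30, [-0.93, 1.41, -0.13, -1.63]) (28, [-0.83, 0.91, -0.25, -1.27])
0.064 0.068 (29, [-0.93, 1.53, -0.1, -1.7]) (27, [-0.84, 0.93, -0.23, -1.29])
0.03 0.068 (29, [-0.99, 1.67, -0.07, -1.8]) (27, [-0.92, 1.01, -0.22, -1.38])
0.0 0.068 (28, [-1.02, 1.31, -0.15, -1.6]) (26, [-0.93, 0.89, -0.26, -1.31])
-0.03 0.068 (26, [-0.99, 0.92, -0.27, -1.37]) (22, [-0.83, 0.53, -0.42, -1.05])
```

Run:
```python
from h import *
m=np.load("w1.npy",allow_pickle=True).item()
f=cv2.imread("pics/w1.png");t=cv2.imread("pics/top0.png")
a=cv2.resize(f[0:280,0:200],None,fx=2,fy=2,interpolation=cv2.INTER_CUBIC)
cv2.imwrite("pics/w1c.png",a)
for n,px,z,mm in(("wrist",[(97,183),(32,208),(81,111),(29,133)],.078,m),):
    P=ray(n,px,z,mm)-O; print((RD.inv().apply(P)*1000).round(1).tolist())
P=ray("top",crop([(289,298),(188,325),(289,201),(211,222),(133,245)]),.078)-O;print((RD.inv().apply(P)*1000).round(1).tolist())
```

```text
[[-26.7, -39.3, 78.0], [-24.1, 28.6, 78.0], [32.5, -56.4, 78.0], [34.1, -4.0, 78.0]]
[[-29.3, -35.8, 78.0], [-26.9, 32.6, 78.0], [31.9, -54.4, 78.0], [33.6, -1.4, 78.0], [34.0, 51.9, 78.0]]
```

View pics/w1c.png

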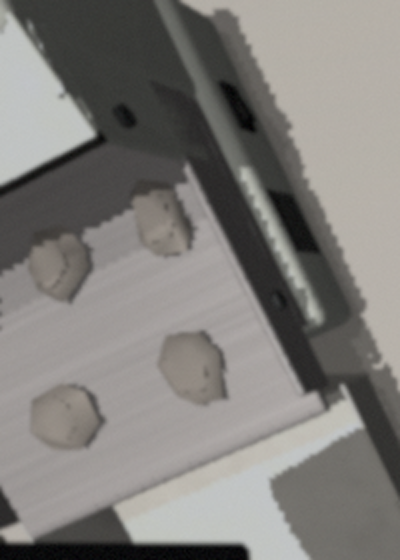

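The wrist crop (2x) shows the lip from (30,537) to (322,405) and the foot of the right wall from (190,165) to (300,390). The chips under the hood are almost fully visible, their rear tips at about (150,187) and (50,236).

Run:
```python
from h import *
m=np.load("w1.npy",allow_pickle=True).item()
c=lambda l:np.array(l)/2.-.25
for n,l,z in(("lip",[(30,537),(322,405)],.068),("wall",[(200,185),(300,390)],.068),("rears",[(150,187),(50,236)],.078),("hood edge",[(2,192),(100,137)],.143)):
    P=ray("wrist",c(l),z,m); print(n,(RD.inv().apply(P-O)*1000).round(1).tolist(), np.degrees(np.arctan2(*(P[1]-P[0])[[1,0]])).round(1))
P=ray("top",crop([(335,155),(60,241)]),.146);print('hood top',(RD.inv().apply(P-O)*1000).round(1).tolist())
P=ray("top",crop([(327,180),(375,330),(90,260),(133,405)]),.068);print('walls top',(RD.inv().apply(P-O)*1000).round(1).tolist())
```

```text
lip [[-67.8, 85.2, 68.0], [-63.2, -80.5, 68.0]] -71.9
wall [[42.7, -74.3, 68.0], [-53.3, -74.2, 68.0]] -163.6
rears [[47.2, -58.4, 78.0], [46.6, -7.2, 78.0]] 107.2
hood edge [[45.2, -42.3, 143.0], [47.1, -84.1, 143.0]] -70.8
hood top [[43.1, -88.4, 146.0], [41.5, 89.7, 146.0]]
walls top [[39.1, -82.9, 68.0], [-65.5, -84.0, 68.0], [34.0, 82.6, 68.0], [-66.0, 82.7, 68.0]]
```

```bash
sed -i 's/^yd=.*/yd=np.radians(16.7); O=np.array([.5832,.2610,0]); RD=R.from_euler("z",yd)/' h.py
cat >> h.py <<'E'
def edge():
    p,r=cur(); e=RD.inv().apply(p+L*r.apply([0,0,1])-O)*1000; z=RD.inv().apply(r.apply([0,0,1]));
    x=RD.inv().apply(r.apply([1,0,0]))
    return 'edge mm',e.round(1),'tilt',np.degrees(np.arctan2(z[0],-z[2])).round(2),'side',np.degrees(z[1]).round(2),'skew',np.degrees(-x[0]).round(2)
E
python3 - <<'E'
from kin import *
print(*edge())
q=arm.get_state()['q']
for a in((.0,.12,26),(.03,.09,26),(.052,.086,26),(.06,.069,26),(.0,.068,26),(-.02,.068,24)):
    q,e=ik(*pose(*a),q); print(a,q.round(2),round(e,5))
chain([(.0,.12,26),(.03,.09,26),(.052,.086,26),(.06,.069,26)])
E
```

```text
edge mm [ -6.8   4.6 157.4] tilt 35.24 side -0.77 skew 0.55
(0.0, 0.12, 26) [ 0.86  0.01 -0.78  0.57 -0.46 -1.05] 0.0
(0.03, 0.09, 26) [ 0.8   0.09 -0.8   0.67 -0.35 -1.1 ] 0.0
(0.052, 0.086, 26) [ 0.78  0.13 -0.76  0.66 -0.34 -1.07] 0.0
(0.06, 0.069, 26) [ 0.75  0.16 -0.79  0.75 -0.28 -1.15] 0.0
(0.0, 0.068, 26) [ 0.77  0.07 -0.93  0.88 -0.26 -1.3 ] 0.0
(-0.02, 0.068, 24) [ 0.84  0.05 -0.88  0.67 -0.35 -1.15] 0.0
(0.0, 0.12, 26) [0.5347 0.2465 0.2238] [-0.1026 -0.0084 -0.0021  0.0571 -0.0255  0.36  ]
(0.03, 0.09, 26) [0.5634 0.2551 0.1938] [ 0.      0.      0.     -0.     -0.1381  0.4011]
(0.052, 0.086, 26) [0.5845 0.2614 0.1898] [ 0.      0.      0.      0.     -0.1802  0.1324]
(0.06, 0.069, 26) [0.5922 0.2637 0.1728] [ 0.      0.      0.     -0.      0.0026  0.1879]
```

Request:
arm_command(series=[-0.03, -0.002, 0, 0.015, -0.005, 0.1, 0.1, -0.06, -0.004, -0.001, 0.03, -0.015, 0.2, 0.1, -0.09, -0.008, -0.002, 0.05, -0.025, 0.3, 0.1, -0.103, -0.008, -0.002, 0.057, -0.025, 0.36, 0.1, -0.103, -0.008, -0.002, 0.057, -0.025, 0.36, 0.1])

```text
t: 8.32
eef_pos: [0.5338, 0.2479, 0.2252]
ee_rot: [-2.687, 0.002, -1.279]
force: [-0.8, 1.1, -2.3]
width: 0.0237
gripper_force: 55.0
```

Run:
```python
from kin import *
print(*edge(),arm.get_state()['q'].round(2))
chain([(.0,.12,26),(.03,.09,26),(.052,.086,26),(.06,.069,26)])
```

```text
edge mm [ -0.3   1.9 121.4] tilt 26.06 side 0.11 skew -0.03 [ 0.87  0.   -0.78  0.57 -0.46 -1.05]
(0.0, 0.12, 26) [0.5347 0.2465 0.2238] [-0.0007  0.0012 -0.0002  0.0165  0.0025  0.0141]
(0.03, 0.09, 26) [0.5634 0.2551 0.1938] [ 0.      0.      0.     -0.     -0.1381  0.4011]
(0.052, 0.086, 26) [0.5845 0.2614 0.1898] [ 0.      0.      0.      0.     -0.1802  0.1324]
(0.06, 0.069, 26) [0.5922 0.2637 0.1728] [ 0.      0.      0.     -0.      0.0026  0.1879]
```

Request:
arm_command(series=[0, 0, 0, 0.008, -0.07, 0.2, 0.1, 0, 0, 0, 0.016, -0.136, 0.415, 0.1, 0, 0, 0, 0.016, -0.23, 0.48, 0.1, 0, 0, 0, 0.016, -0.316, 0.547, 0.1, 0, 0, 0, 0.016, -0.316, 0.547, 0.1])

```text
t: 8.95
eef_pos: [0.5859, 0.262, 0.1915]
ee_rot: [-2.684, 0.003, -1.28]
force: [-0.3, -0.2, -2.5]
width: 0.0236
gripper_force: 55.0
```

Run:
```python
from kin import *
print(*edge(),arm.get_state()['q'].round(2),arm.get_state()['force'])
chain([(.052,.086,26),(.06,.069,26)])
a=arm.grab_frame("scene")[150:290,260:400];b=arm.grab_frame("top")[180:320,220:360]
cv2.imwrite("pics/st3.png",cv2.resize(np.hstack([a,b]),(800,400),interpolation=cv2.INTER_CUBIC))
```

```text
edge mm [53.9  0.5 87.9] tilt 26.22 side 0.14 skew 0.02 [ 0.78  0.13 -0.76  0.66 -0.34 -1.07] [-0.30065069 -0.24619065 -2.49469226]
(0.052, 0.086, 26) [0.5845 0.2614 0.1898] [-0.0025  0.0015 -0.0011  0.0021  0.0205  0.0083]
(0.06, 0.069, 26) [0.5922 0.2637 0.1728] [ 0.      0.      0.     -0.      0.0026  0.1879]
```

View pics/st3.png

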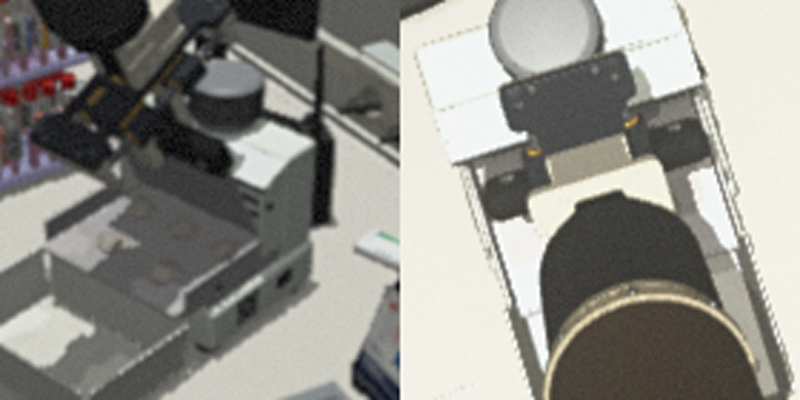

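Blade is under the hood with no contact, and the chips lie in front of it. In the right half the handle's ends are at (484,195) and (712,135). I'll check its centring in that same camera.

Run:
```python
from kin import *
P=ray("top",np.array([(84,195),(312,135)])/2.857+[220,180],.187)
print((RD.inv().apply(P-O)*1000).round(1)); p,r=cur(); print((RD.inv().apply(p-O)*1000).round(1))
P=ray("top",crop([(327,180),(375,330),(90,260),(133,405)]),.068);print((RD.inv().apply(P-O)*1000).round(1).tolist())
```

```text
[[  6.4  73.8 187. ]
 [  0.  -80.4 187. ]]
[2.100e+00 1.000e-01 1.914e+02]
[[36.4, -82.1, 68.0], [-68.2, -82.7, 68.0], [31.8, 83.5, 68.0], [-68.1, 84.0, 68.0]]
```

Request:
arm_command(series=[0, 0, 0, -0.03, 0.01, 0.06, 0.1, 0, 0, 0, -0.03, 0.02, 0.12, 0.1, 0, 0, 0, -0.03, 0.02, 0.17, 0.1, 0, 0, 0, -0.03, 0.02, 0.18, 0.1, 0, 0, 0, -0.03, 0.02, 0.18, 0.1])

```text
t: 9.68
eef_pos: [0.5904, 0.2661, 0.1738]
ee_rot: [-2.685, 0.002, -1.28]
force: [-0.6, -0.4, -2.9]
width: 0.0237
gripper_force: 55.0
```

```bash
python3 -c "
from h import *
print(*edge(),arm.get_state()['force'])"
```

```text
edge mm [59.3  3.1 70.2] tilt 26.18 side 0.11 skew 0.03 [-0.5622593  -0.38394207 -2.9382513 ]
```

Request:
arm_command(series=[0, 0, 0, 0, 0.0066, 0.0135, 0.1, 0, 0, 0, 0, 0.0066, 0.0135, 0.1])

```text
t: 9.93
eef_pos: [0.5904, 0.2665, 0.1727]
ee_rot: [-2.684, 0.003, -1.279]
force: [-0.8, -0.8, -2.7]
width: 0.0239
gripper_force: 55.0
```

Request:
arm_command(series=[0, 0, 0, 0, 0.0035, 0.007, 0.1, 0, 0, 0, 0, 0.0035, 0.007, 0.1])

```text
t: 10.18
eef_pos: [0.5905, 0.2665, 0.1721]
ee_rot: [-2.684, 0.003, -1.279]
force: [-1.5, 0.3, -0.7]
width: 0.0237
gripper_force: 55.0
```

```bash
python3 -c "
from h import *
print(*edge(),arm.get_state()['force'],arm.get_state()['moment'])"
```

```text
edge mm [59.6  3.5 68.5] tilt 26.23 side 0.15 skew 0.0 [-1.48962256  0.32735769 -0.70019934] [-0.40386078  1.83192895  0.04346148]
```

Request:
arm_command(series=[0, 0, 0, 0, 0.0045, 0.009, 0.1, 0, 0, 0, 0, 0.0045, 0.009, 0.1])

```text
t: 10.42
eef_pos: [0.5905, 0.2666, 0.1713]
ee_rot: [-2.683, 0.003, -1.279]
force: [-3.2, -0.4, 3.2]
width: 0.0236
gripper_force: 55.0
```

Request:
arm_command(series=[0, 0, 0, 0, 0.03, -0.0146, 0.1, 0, 0, 0, 0, 0.09, -0.0438, 0.1, 0, 0, 0, 0, 0.15, -0.073, 0.1])

```text
t: 10.8
eef_pos: [0.5744, 0.2621, 0.1714]
ee_rot: [-2.683, 0.003, -1.279]
force: [3.3, 0.1, 2.4]
width: 0.0238
gripper_force: 55.0
```

```bash
python3 -c "
from h import *
print(*edge(),arm.get_state()['force'],arm.get_state()['moment'])"
```

```text
edge mm [43.   3.9 67.8] tilt 26.27 side 0.18 skew -0.01 [3.33771714 0.06320445 2.39550955] [ 0.08975483 -0.72067622  0.03489759]
```

Request:
arm_command(series=[0, 0, 0, 0, 0.055, -0.023, 0.1, 0, 0, 0, 0, 0.11, -0.05, 0.1, 0, 0, 0, 0, 0.165, -0.077, 0.1, 0, 0, 0, 0, 0.22, -0.104, 0.1])

```text
t: 11.3
eef_pos: [0.551, 0.2549, 0.1709]
ee_rot: [-2.683, 0.003, -1.279]
force: [5.5, 1.0, 6.1]
width: 0.0238
gripper_force: 55.0
```

Request:
arm_command(series=[0, 0, 0, 0, 0.055, -0.0268, 0.1, 0, 0, 0, 0, 0.11, -0.0536, 0.1, 0, 0, 0, 0, 0.165, -0.08, 0.1, 0, 0, 0, 0, 0.165, -0.08, 0.1])

```text
t: 11.8
eef_pos: [0.5331, 0.2494, 0.1706]
ee_rot: [-2.684, 0.003, -1.279]
force: [0.2, 1.6, 7.4]
width: 0.0238
gripper_force: 55.0
```

```bash
python3 -c "
from kin import *
print(*edge(),arm.get_state()['force'],arm.get_state()['moment'])
x=(RD.inv().apply(cur()[0]+L*cur()[1].apply([0,0,1])-O))
chain([(x[0]+.002,.074,26,x[1]),(x[0]+.004,.076,10,x[1]),(x[0]+.004,.076,6,x[1])])
a=arm.grab_frame('scene')[150:290,240:380];b=arm.grab_frame('top')[180:320,220:360]
cv2.imwrite('pics/st4.png',cv2.resize(np.hstack([a,b]),(800,400),interpolation=cv2.INTER_CUBIC))"
```

```text
edge mm [-0.3  3.6 67. ] tilt 26.24 side 0.16 skew -0.01 [0.19655988 1.63811915 7.41783495] [ 0.43814949 -0.12517409  0.24528231]
(np.float64(0.0017264027788967656), 0.074, 26, np.float64(0.0036162583171012786)) [0.5353 0.2504 0.1778] [-0.0026  0.0018 -0.0008 -0.0035 -0.0535 -0.0537]
(np.float64(0.0037264027788967654), 0.076, 10, np.float64(0.0036162583171012786)) [0.5665 0.2598 0.1897] [-0.1778  0.      0.      0.     -0.3451  0.0355]
(np.float64(0.0037264027788967654), 0.076, 6, np.float64(0.0036162583171012786)) [0.5742 0.2621 0.1909] [-0.0444 -0.      0.     -0.     -0.0806  0.0028]
```

View pics/st4.png

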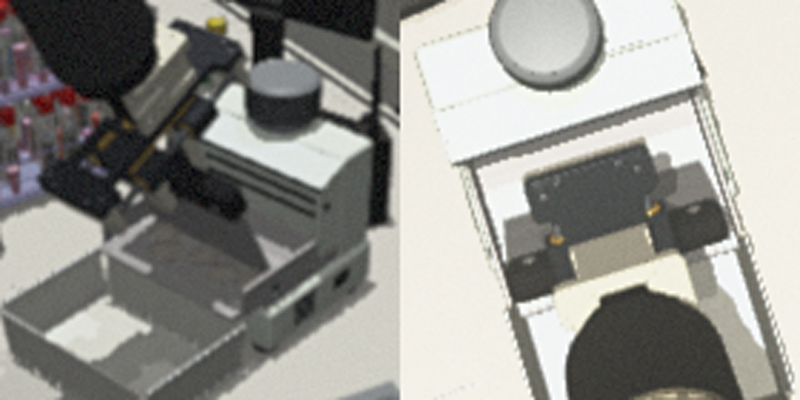

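Seen from above, the deck behind the blade is clear: all chips are ahead of it. Now I lift a little, straighten to 10° and set down again.

Request:
arm_command(series=[0, 0, 0, 0, -0.054, -0.054, 0.1, 0, 0, 0, 0, -0.054, -0.054, 0.1, -0.06, 0, 0, 0, -0.17, -0.05, 0.1, -0.12, 0, 0, 0, -0.285, -0.035, 0.1, -0.18, 0, 0, 0, -0.399, -0.018, 0.1, -0.18, 0, 0, 0, -0.399, -0.018, 0.1, -0.18, 0, 0, 0, -0.399, -0.018, 0.1])

```text
t: 12.78
eef_pos: [0.5661, 0.2575, 0.1871]
ee_rot: [-2.97, 0.0, -1.282]
force: [-1.1, -0.9, -2.3]
width: 0.0238
gripper_force: 55.0
```

```bash
python3 -c "
from kin import *
print(*edge(),arm.get_state()['force'],arm.get_state()['moment'])
x=(RD.inv().apply(cur()[0]+L*cur()[1].apply([0,0,1])-O))
q=arm.get_state()['q']
for xx in (-.04,-.085): q,e=ik(*pose(xx,.066,10),q); print(q.round(2),e)
chain([(x[0],.0685,10,x[1]),(x[0]-.05,.0685,10,x[1])])"
```

```text
edge mm [ 2.4  1.5 73.3] tilt 9.86 side -0.02 skew 0.13 [-1.13157164 -0.88511584 -2.25480951] [-0.26893201  0.79084826 -0.02961314]
[ 0.83  0.16 -0.49  0.13 -0.77 -0.62] 6.661338147750939e-16
[ 0.88  0.09 -0.58  0.14 -0.76 -0.68] 7.494005416219807e-16
(np.float64(0.0023980144062837627), 0.0685, 10, np.float64(0.0015148537905131808)) [0.5659 0.2574 0.1822] [ 0.0016 -0.0002 -0.0015  0.0003  0.0111  0.0476]
(np.float64(-0.04760198559371624), 0.0685, 10, np.float64(0.0015148537905131808)) [0.518  0.243  0.1822] [ 0.      0.      0.      0.      0.4924 -0.0868]
```

Request:
arm_command(series=[0, 0, 0, -0.015, 0.006, 0.035, 0.1, 0, 0, 0, -0.015, 0.009, 0.045, 0.1, 0, 0, 0, -0.015, 0.009, 0.045, 0.1])

```text
t: 13.15
eef_pos: [0.566, 0.2602, 0.185]
ee_rot: [-2.967, 0.002, -1.28]
force: [-0.5, -0.9, -0.7]
width: 0.0238
gripper_force: 55.0
```

Request:
arm_command(series=[0, 0, 0, 0, 0.0017, 0.01, 0.1, 0, 0, 0, 0, 0.0017, 0.01, 0.1])

```text
t: 13.4
eef_pos: [0.5664, 0.2607, 0.1842]
ee_rot: [-2.967, 0.003, -1.28]
force: [-2.9, -1.8, 3.7]
width: 0.0238
gripper_force: 55.0
```

```bash
python3 -c "
from kin import *
print(*edge(),arm.get_state()['force'],arm.get_state()['moment'])"
```

```text
edge mm [ 3.9  4.8 70.4] tilt 10.01 side 0.15 skew 0.02 [-2.93740061 -1.75020608  3.69308665] [-1.16749893  1.37080201 -0.23545385]
```

Contact came about 2 mm high, and the moment points to the right end of the blade. I'll look before going on.

```bash
python3 -c "
from kin import *
a=arm.grab_frame('scene')[185:285,265:365];b=arm.grab_frame('wrist')
cv2.imwrite('pics/scr.png',a)
o=np.zeros((600,800,3),np.uint8);o[:,:400][:400]=cv2.resize(a,(400,400),interpolation=cv2.INTER_CUBIC);o[:300,400:]=cv2.resize(b,(400,300),interpolation=cv2.INTER_AREA)
t=arm.grab_frame('top')[190:290,230:363];o[300:,400:]=cv2.resize(t,(400,300),interpolation=cv2.INTER_CUBIC)
cv2.imwrite('pics/st5.png',o)"
```

```text
(no output)
```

View pics/st5.png

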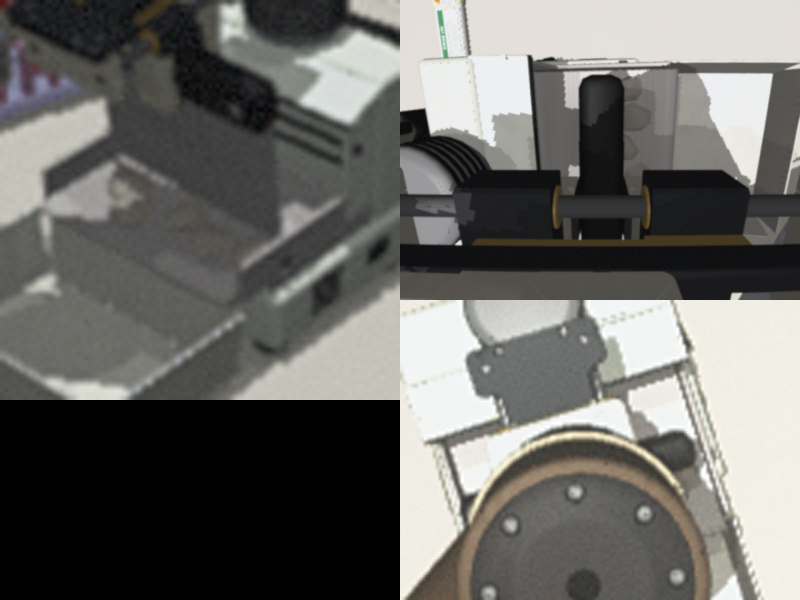

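Request:
arm_command(series=[0, 0, 0, 0, -0.01, -0.06, 0.1, 0, 0, 0, 0, -0.01, -0.06, 0.1, 0, 0, 0, 0, -0.108, -0.043, 0.1, 0, 0, 0, 0, -0.108, -0.043, 0.1, 0, 0, 0, 0, -0.104, -0.018, 0.1, 0, 0, 0, 0, -0.101, -0.003, 0.1, 0, 0, 0, 0, -0.101, -0.003, 0.1])

```text
t: 14.42
eef_pos: [0.5758, 0.2635, 0.1857]
ee_rot: [-2.967, 0.003, -1.28]
force: [-0.4, 0.6, -3.3]
width: 0.0238
gripper_force: 55.0
```

```bash
python3 -c "
from kin import *
print(*edge(),arm.get_state()['force'],arm.get_state()['moment'])"
```

```text
edge mm [13.7  4.8 71.9] tilt 9.98 side 0.14 skew 0.02 [-0.3516664   0.62205787 -3.29139694] [-0.2362373   0.73775897 -0.01988633]
```

Not in contact here. Going down in small steps.

Request:
arm_command(series=[0, 0, 0, 0, 0.0017, 0.01, 0.1, 0, 0, 0, 0, 0.0017, 0.01, 0.1])

```text
t: 14.68
eef_pos: [0.576, 0.2636, 0.185]
ee_rot: [-2.967, 0.003, -1.28]
force: [-1.2, 0.9, -0.5]
width: 0.0233
gripper_force: 55.0
```

Request:
arm_command(series=[0, 0, 0, 0, 0.0017, 0.01, 0.1, 0, 0, 0, 0, 0.0017, 0.01, 0.1])

```text
t: 14.92
eef_pos: [0.576, 0.2637, 0.1843]
ee_rot: [-2.967, 0.003, -1.28]
force: [-3.7, 0.3, 3.2]
width: 0.0236
gripper_force: 55.0
```

Request:
arm_command(series=[0, 0, 0, 0, 0.0014, 0.008, 0.1, 0, 0, 0, 0, 0.0014, 0.008, 0.1])

```text
t: 15.18
eef_pos: [0.5761, 0.2638, 0.1836]
ee_rot: [-2.966, 0.003, -1.279]
force: [-4.3, 0.8, 6.5]
width: 0.0236
gripper_force: 55.0
```

```bash
python3 -c "
from kin import *
print(*edge(),arm.get_state()['force'],arm.get_state()['moment'])"
```

```text
edge mm [14.1  5.1 69.9] tilt 10.04 side 0.16 skew 0.01 [-4.32864789  0.75497274  6.48752154] [-0.36130783  1.95657068 -0.14359808]
```

Request:
arm_command(series=[0, 0, 0, 0, -0.013, -0.08, 0.1, 0, 0, 0, 0, -0.09, -0.066, 0.1, 0, 0, 0, 0, -0.17, -0.052, 0.1, 0, 0, 0, 0, -0.17, -0.052, 0.1, 0, 0, 0, 0, -0.166, -0.02, 0.1, 0, 0, 0, 0, -0.162, 0.004, 0.1, 0, 0, 0, 0, -0.162, 0.004, 0.1])

```text
t: 16.05
eef_pos: [0.5912, 0.2681, 0.1853]
ee_rot: [-2.967, 0.002, -1.28]
force: [-0.7, -0.8, -1.0]
width: 0.0237
gripper_force: 55.0
```

```bash
python3 -c "
from kin import *
print(*edge(),arm.get_state()['force'],arm.get_state()['moment'])"
```

```text
edge mm [29.7  4.8 71.6] tilt 9.98 side 0.14 skew 0.01 [-0.72873571 -0.78247294 -0.96767047] [-0.36809226  0.90005871 -0.0165895 ]
```

Request:
arm_command(series=[0, 0, 0, 0, 0.0017, 0.01, 0.1, 0, 0, 0, 0, 0.0017, 0.01, 0.1])

```text
t: 16.3
eef_pos: [0.5913, 0.2682, 0.1847]
ee_rot: [-2.967, 0.003, -1.28]
force: [-2.4, -0.6, 0.0]
width: 0.0241
gripper_force: 55.0
```

```bash
python3 -c "
from kin import *
print(*edge(),arm.get_state()['force'],arm.get_state()['moment'])"
```

```text
edge mm [29.9  4.8 71. ] tilt 10.0 side 0.15 skew 0.01 [-2.44329365 -0.62652935  0.02826161] [-0.41881348  1.26751477 -0.07894532]
```

Request:
arm_command(series=[0, 0, 0, 0, 0.0014, 0.008, 0.1, 0, 0, 0, 0, 0.04, 0.001, 0.1, 0, 0, 0, 0, 0.1, -0.0096, 0.1, 0, 0, 0, 0, 0.16, -0.02, 0.1, 0, 0, 0, 0, 0.22, -0.031, 0.1, 0, 0, 0, 0, 0.28, -0.0414, 0.1, 0, 0, 0, 0, 0.34, -0.052, 0.1, 0, 0, 0, 0, 0.4, -0.0625, 0.1])

```text
t: 17.3
eef_pos: [0.5525, 0.2567, 0.184]
ee_rot: [-2.966, 0.003, -1.279]
force: [3.6, 1.3, 3.1]
width: 0.0238
gripper_force: 55.0
```

```bash
python3 -c "
from kin import *
print(*edge(),arm.get_state()['force'],arm.get_state()['moment'])"
```

```text
edge mm [-10.5   5.   70.3] tilt 10.05 side 0.17 skew 0.0 [3.63885576 1.33881514 3.103546  ] [ 0.11693609 -1.64921018  0.24586853]
```

Request:
arm_command(series=[0, 0, 0, 0, 0.06, -0.0086, 0.1, 0, 0, 0, 0, 0.12, -0.019, 0.1, 0, 0, 0, 0, 0.18, -0.03, 0.1, 0, 0, 0, 0, 0.24, -0.04, 0.1, 0, 0, 0, 0, 0.3, -0.051, 0.1, 0, 0, 0, 0, 0.36, -0.0615, 0.1, 0, 0, 0, 0, 0.41, -0.07, 0.1])

```text
t: 18.18
eef_pos: [0.5125, 0.2446, 0.1836]
ee_rot: [-2.967, 0.003, -1.279]
force: [3.9, 1.7, 4.4]
width: 0.0237
gripper_force: 55.0
```

```bash
python3 -c "
from kin import *
print(*edge(),arm.get_state()['force'],arm.get_state()['moment'])"
```

```text
edge mm [-52.3   4.9  69.9] tilt 10.02 side 0.16 skew 0.01 [3.86201911 1.65045591 4.37936193] [ 0.18586292 -2.13717753  0.23844294]
```

Request:
arm_command(series=[0, 0, 0, 0, 0.06, -0.0105, 0.1, 0, 0, 0, 0, 0.12, -0.021, 0.1, 0, 0, 0, 0, 0.18, -0.0317, 0.1, 0, 0, 0, 0, 0.24, -0.0423, 0.1, 0, 0, 0, 0, 0.3, -0.0529, 0.1, 0, 0, 0, 0, 0.33, -0.058, 0.1, 0, 0, 0, 0, 0.33, -0.058, 0.1])

```text
t: 19.05
eef_pos: [0.4802, 0.2348, 0.1831]
ee_rot: [-2.968, 0.002, -1.28]
force: [-0.7, -0.6, -2.3]
width: 0.0236
gripper_force: 55.0
```

```bash
python3 -c "
from kin import *
print(*edge(),arm.get_state()['force'],arm.get_state()['moment'])
f=arm.grab_frame('top'); cv2.imwrite('pics/t6.png',f)
c=f[190:345,230:365].astype(int)
w=arm.grab_frame('wrist');cv2.imwrite('pics/w6.png',w)
hsv=cv2.cvtColor(f,cv2.COLOR_BGR2HSV);m=((hsv[...,1]>28)&(hsv[...,1]<90)&(hsv[...,2]>90)&(hsv[...,2]<205)).astype(np.uint8)
f0=cv2.imread('pics/top0.png');h0=cv2.cvtColor(f0,cv2.COLOR_BGR2HSV)
print('chip hsv',[h0[y,x].tolist() for x,y in((279,263),(311,255),(287,231))],'tray/deck',h0[310,320],h0[250,295])"
```

```text
edge mm [-86.2   4.8  69.3] tilt 9.95 side 0.14 skew 0.02 [-0.67533526 -0.61917322 -2.27278511] [-0.21404158  0.64541947  0.01961014]
chip hsv [[19, 31, 205], [20, 32, 200], [19, 30, 187]] tray/deck [100   3 241] [ 70   3 241]
```

The blade is past the lip and free. I'll lift clear, then check the chips numerically from the top camera.

Request:
arm_command(series=[0, 0, 0, 0, 0, -0.3, 0.1, 0, 0, 0, 0, 0, -0.6, 0.1, -0.06, 0, 0, 0, -0.1, -1, 0.1, -0.11, 0, 0, 0, -0.2, -1, 0.1, -0.11, 0, 0, 0, -0.2, -1, 0.1])

```text
t: 19.77
eef_pos: [0.4845, 0.2362, 0.285]
ee_rot: [-3.141, 0.003, -1.281]
force: [-0.1, -0.3, -3.6]
width: 0.0236
gripper_force: 55.0
```

Request:
arm_command(series=[0, 0, -0.1, 0.3, 0, 0, 0.1, 0, 0, -0.2, 0.6, 0, 0, 0.1, 0, 0, -0.31, 0.9, 0, 0, 0.1, 0, 0, -0.42, 1, 0, 0, 0.1, 0, 0, -0.53, 1, 0, 0, 0.1, 0, 0, -0.64, 1, 0, 0, 0.1, 0, 0, -0.75, 1, 0, 0, 0.1, 0, 0, -0.766, 1, 0, 0, 0.1])

```text
t: 20.78
eef_pos: [0.5112, 0.1394, 0.2846]
ee_rot: [-3.139, -0.0, -0.076]
force: [0.8, 2.0, -3.2]
width: 0.0237
gripper_force: 55.0
```

```bash
python3 -c "
from kin import *
p,r=cur();s=arm.get_state();print(p,s['ee_rot'],s['force'],s['q'].round(2))
q=np.array([.5198,.0193,.27]);rt=R.from_euler('xyz',[np.pi,0,-.081]);print(rel(p,r,q,rt))
f=arm.grab_frame('top'); cv2.imwrite('pics/t7.png',f)
h=cv2.cvtColor(f,cv2.COLOR_BGR2HSV);m=cv2.inRange(h,(12,18,90),(28,80,215))
m[:190]=0;m[350:]=0;m[:,:225]=0;m[:,370:]=0
n,l,st,c=cv2.connectedComponentsWithStats(m)
for i in range(1,n):
  if st[i,4]>12: print(c[i].round(1),st[i,4],(RD.inv().apply(ray('top',[c[i]],.03)-O)*1000).round(0))
"
```

```text
[0.51121227 0.1394158  0.28459088] [-3.13886388e+00 -3.92064322e-04 -7.64036517e-02] [ 0.82577012  1.95374084 -3.21653231] [ 0.64  0.1  -0.25 -0.   -1.22  0.86]
[-1.7000e-03 -2.0000e-04  2.9000e-03  1.7730e-01  1.1915e+00  1.4270e-01]
[323.1 197.4] 14 [[ 82. -96.  30.]]
[328.2 214.7] 34 [[ 42. -95.  30.]]
[319.2 301.6] 4097 [[-130.  -21.   30.]]
[367.2 276.4] 14 [[-109. -135.   30.]]
[283.1 288.4] 126 [[-81.  44.  30.]]
[261.2 293.7] 32 [[-77.  92.  30.]]
[251.1 330.8] 894 [[-146.  135.   30.]]
[352.8 338.6] 17 [[-226.  -66.   30.]]
[360.2 343.9] 22 [[-242.  -78.   30.]]
```

Request:
arm_command(series=[0, 0, 0, 0.05, 0.4, 0, 0.1, 0, 0, 0, 0.1, 0.8, 0, 0.1, 0, 0, 0.003, 0.177, 1, 0, 0.1])

```text
t: 21.2
eef_pos: [0.5212, 0.037, 0.2847]
ee_rot: [-3.139, -0.001, -0.086]
force: [0.5, 0.5, -2.5]
width: 0.0236
gripper_force: 55.0
```

Request:
arm_command(series=[0, 0, 0, 0, 0.19, 0.2, 0.1, 0, 0, 0, 0, 0.19, 0.5, 0.1, 0, 0, 0, 0, 0.19, 0.8, 0.1, 0, 0, 0, 0, 0.19, 0.88, 0.1, 0, 0, 0, 0, 0.19, 0.88, 0.1])

```text
t: 21.82
eef_pos: [0.5203, 0.0199, 0.1969]
ee_rot: [-3.139, -0.0, -0.082]
force: [0.3, 0.1, -2.4]
width: 0.0238
gripper_force: 55.0
```

```bash
python3 -c "
from kin import *
p,r=cur();s=arm.get_state();print(p,s['ee_rot'],s['force'],s['q'].round(2))
q=np.array([.5198,.0193,.27]);rt=R.from_euler('xyz',[np.pi,0,-.081]);print(rel(p,r,q,rt))
f=arm.grab_frame('scene');cv2.imwrite('pics/s8.png',f);t=arm.grab_frame('top');cv2.imwrite('pics/t8.png',t)
o=np.zeros((600,800,3),np.uint8)
o[:400]=cv2.resize(f[245:365,245:485][:,:],(800,400),interpolation=cv2.INTER_CUBIC)[:400]
o[400:,:]=cv2.resize(t[195:345,225:375],(200,200)).repeat(1,0)[:,:200].repeat(4,1)[:,:800] if 0 else 0
o[400:,:300]=cv2.resize(t[200:345,235:452],(300,200),interpolation=cv2.INTER_CUBIC)
o[400:,300:600]=cv2.resize(f[205:300,235:378],(300,200),interpolation=cv2.INTER_CUBIC)
cv2.imwrite('pics/st8.png',o)"
```

```text
[0.5203214  0.01988393 0.19686567] [-3.13906099e+00 -3.08395483e-04 -8.22405762e-02] [ 0.25906139  0.13493386 -2.35841278] [ 0.41  0.15 -0.4  -0.   -1.02  1.08]
[-1.600e-03 -2.000e-04 -8.000e-04 -4.500e-03  4.400e-03 -7.314e-01]
```

View pics/st8.png

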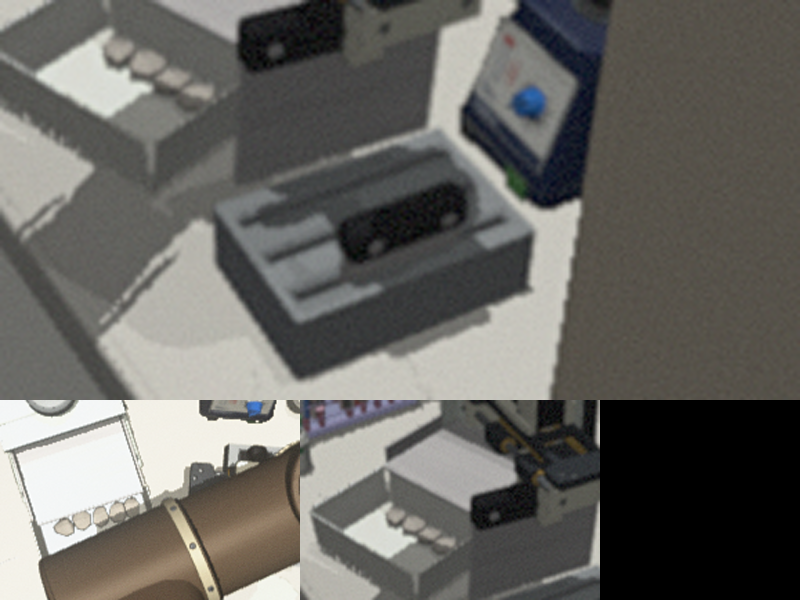

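All five chips lie in the tray and the deck is empty. The blade hangs over the rack with its lower edge at (238,185)-(435,133) in the crop. The far slot runs from about (243,218) to (445,155).

```bash
python3 -c "
from h import *
c=lambda l:np.array(l)/3.3333+[245,245]-.3
for z in(.076,.081): print(z,(ray('scene',c([(238,185),(435,133)]),z)*1000).round(1).tolist())
print('far slot',(ray('scene',c([(243,218),(445,155)]),.055)*1000).round(1).tolist())
print('mid slot',(ray('scene',c([(270,257),(340,235),(300,294),(505,218)]),.055)*1000).round(1).tolist())
print('rack corners',(ray('scene',c([(217,210),(437,132),(533,234),(300,318)]),.055)*1000).round(1).tolist())
"
```

```text
0.076 [[446.8, 32.7, 76.0], [590.1, 6.0, 76.0]]
0.081 [[443.9, 28.0, 81.0], [586.2, 1.4, 81.0]]
far slot [[444.5, 23.0, 55.0], [597.8, 2.3, 55.0]]
mid slot [[440.2, -17.6, 55.0], [490.2, -24.8, 55.0], [438.6, -55.6, 55.0], [592.8, -70.3, 55.0]]
rack corners [[433.8, 38.8, 55.0], [608.1, 25.3, 55.0], [598.8, -92.3, 55.0], [427.3, -72.9, 55.0]]
```

Request:
arm_command(series=[0, 0, 0, -0.004, 0.004, 0.1, 0.1, 0, 0, 0, -0.004, 0.004, 0.19, 0.1, 0, 0, 0, -0.004, 0.004, 0.19, 0.1])

```text
t: 22.3
eef_pos: [0.5191, 0.0194, 0.1767]
ee_rot: [-3.139, 0.001, -0.081]
force: [0.2, -0.1, -4.0]
width: 0.0239
gripper_force: 55.0
```

Request:
arm_command(series=[0, 0, 0, 0, 0, 0.04, 0.1, 0, 0, 0, 0, 0, 0.04, 0.1])

```text
t: 22.55
eef_pos: [0.5201, 0.0196, 0.1739]
ee_rot: [-3.138, -0.001, -0.081]
force: [0.1, 0.1, -1.6]
width: 0.0235
gripper_force: 55.0
```

Request:
arm_command(series=[0, 0, 0, 0, 0, 0.04, 0.1, 0, 0, 0, 0, 0, 0.04, 0.1])

```text
t: 22.8
eef_pos: [0.5201, 0.0195, 0.1728]
ee_rot: [-3.139, -0.003, -0.08]
force: [-12.2, 1.1, 25.1]
width: 0.0238
gripper_force: 55.0
```

Contact came too early, before the blade was in the slot. I'll back off and work out the blade's in-plane tilt from the scene picture, on the blade's own plane.

Request:
arm_command(series=[0, 0, 0, 0, 0, -0.1, 0.1, 0, 0, 0, 0, 0, -0.23, 0.1, 0, 0, 0, 0, 0, -0.23, 0.1])

```text
t: 23.18
eef_pos: [0.5206, 0.0198, 0.1938]
ee_rot: [-3.138, -0.003, -0.081]
force: [0.4, -0.0, -3.9]
width: 0.0236
gripper_force: 55.0
```

Run:
```python
from h import *
print(cur()[0])
f=cv2.imread('pics/s8.png'); g=cv2.cvtColor(f,cv2.COLOR_BGR2GRAY).astype(float)
m=arm.camera_model('scene');F=240/np.tan(np.radians(m['fovy']/2));K=np.array([[F,0,m['cx']],[0,F,m['cy']],[0,0,1]])
n=np.array([np.sin(.0815),np.cos(.0815),0]);c0=np.array([.5203,.0199,.1])
def onplane(px):
    p=cv2.undistortPoints(np.array(px,float).reshape(-1,1,2),K,m['D']).reshape(-1,2);d=np.c_[p,np.ones(len(p))]@m['pose'][:3,:3].T;o=m['pose'][:3,3]
    return (o+d*(((c0-o)@n)/(d@n))[:,None])
# blade bottom edge: strongest dark->bright step per column
B=[]
for x in range(320,374,3):
    y0=245+(185-(x-316.4)*(52/59.1)*1.0)/3.333 if 0 else 300.5-(x-316.4)*.264
    r=np.arange(int(y0)-6,int(y0)+8);d=g[r+1,x]-g[r-1,x];k=d.argmax();
    k2=(d[max(k-1,0):k+2]*r[max(k-1,0):k+2]).sum()/d[max(k-1,0):k+2].sum();B.append((x,k2,d[k]))
B=np.array(B);print(B.round(1).tolist())
P=onplane(B[:,:2]);i=B[:,2]>15
u=(P[i]-c0)@np.array([np.cos(.0815),-np.sin(.0815),0]);k=np.polyfit(u,P[i,2],1);print('slope deg',np.degrees(np.arctan(k[0])),'z at centre',k[1],'resid',np.std(P[i,2]-np.polyval(k,u)))
c=lambda l:np.array(l)/3.3333+[245,245]-.3
Q=onplane(c([(238,185),(435,133),(238,20),(240,70),(437,30)]));print('corners u,z',[( ((q-c0)@np.array([np.cos(.0815),-np.sin(.0815),0])*1000).round(1),(q[2]*1000).round(1)) for q in Q])
```

```text
[0.52055907 0.01976335 0.19377789]
[[320.0, 302.1, 25.0], [323.0, 299.0, 26.0], [326.0, 302.3, 44.0], [329.0, 296.6, 33.0], [332.0, 295.2, 34.0], [335.0, 294.3, 35.0], [338.0, 293.5, 35.0], [341.0, 291.9, 33.0], [344.0, 291.1, 28.0], [347.0, 290.9, 33.0], [350.0, 289.3, 50.0], [353.0, 288.7, 79.0], [356.0, 287.8, 77.0], [359.0, 286.6, 68.0], [362.0, 285.6, 71.0], [365.0, 285.0, 78.0], [368.0, 284.1, 72.0], [371.0, 283.1, 70.0]]
slope deg 0.743313911689206 z at centre 0.07836629198972261 resid 0.0034989108535373333
corners u,z [(np.float64(-77.7), np.float64(82.8)), (np.float64(76.5), np.float64(67.6)), (np.float64(-76.7), np.float64(216.9)), (np.float64(-75.6), np.float64(177.9)), (np.float64(71.1), np.float64(159.1))]
```

Run:
```python
from h import *
f=cv2.imread('pics/s8.png'); g=cv2.cvtColor(f,cv2.COLOR_BGR2GRAY).astype(float)
m=arm.camera_model('scene');F=240/np.tan(np.radians(m['fovy']/2));K=np.array([[F,0,m['cx']],[0,F,m['cy']],[0,0,1]])
n=np.array([np.sin(.0815),np.cos(.0815),0]);ux=np.array([np.cos(.0815),-np.sin(.0815),0]);c0=np.array([.5203,.0199,.1])
def onplane(px,off=0):
    p=cv2.undistortPoints(np.array(px,float).reshape(-1,1,2),K,m['D']).reshape(-1,2);d=np.c_[p,np.ones(len(p))]@m['pose'][:3,:3].T;o=m['pose'][:3,3]
    return (o+d*(((c0+n*off-o)@n)/(d@n))[:,None])
def fit(X,Y,off=0):
    P=onplane(np.c_[X,Y],off);u=(P-c0)@ux;k=np.polyfit(u,P[:,2],1);return 'deg',np.degrees(np.arctan(k[0])).round(2),'z0',(k[1]*1000).round(1),'res',(np.std(P[:,2]-np.polyval(k,u))*1000).round(2)
X=np.arange(329,373,3);Y=[296.6,295.2,294.3,293.5,291.9,291.1,290.9,289.3,288.7,287.8,286.6,285.6,285.0,284.1,283.1]
print('blade',fit(X,Y))
# handle lower boundary (black -> grey) per column, near side face at -12 mm
H=[]
for x in range(320,346,2):
    y0=266.5-(x-318)*.3; r=np.arange(int(y0)-6,int(y0)+7);d=g[r+1,x]-g[r-1,x];k=np.clip(d.argmax(),1,len(r)-2);H.append((x,(d[k-1:k+2]*r[k-1:k+2]).sum()/d[k-1:k+2].sum(),d[k]))
H=np.array(H);print(H.round(1).tolist());print('handle',fit(H[:,0],H[:,1],-.012))
# rack top rear edge reference (should be level)
c=lambda l:np.array(l)/3.3333+[245,245]-.3
# reference: same fit on the initial scene picture (handle in the rack, level)
g0=cv2.cvtColor(cv2.imread('pics/scene0.png'),cv2.COLOR_BGR2GRAY).astype(float);H=[]
for x in range(322,376,3):
    r=np.arange(262,305);d=g0[r+1,x]-g0[r-1,x]; k=np.clip(d.argmax(),1,len(r)-2);H.append((x,(d[k-1:k+2]*r[k-1:k+2]).sum()/d[k-1:k+2].sum(),d[k]))
print(np.array(H).round(1).tolist())
```

```text
blade ('deg', np.float64(-2.27), 'z0', np.float64(79.8), 'res', np.float64(0.77))
[[320.0, 266.1, 35.0], [322.0, 266.2, 44.0], [324.0, 265.2, 51.0], [326.0, 265.2, 46.0], [328.0, 264.5, 46.0], [330.0, 264.0, 39.0], [332.0, 263.1, 36.0], [334.0, 263.0, 38.0], [336.0, 262.0, 43.0], [338.0, 261.2, 31.0], [340.0, 261.3, 35.0], [342.0, 260.8, 38.0], [344.0, 260.7, 37.0]]
handle ('deg', np.float64(-3.98), 'z0', np.float64(178.7), 'res', np.float64(0.74))
[[322.0, 264.2, 53.0], [325.0, 293.2, 34.0], [328.0, 286.6, 36.0], [331.0, 291.2, 40.0], [334.0, 290.8, 38.0], [337.0, 289.2, 41.0], [340.0, 288.8, 42.0], [343.0, 287.7, 38.0], [346.0, 267.2, 44.0], [349.0, 265.8, 71.0], [352.0, 263.9, 62.0], [355.0, 262.5, 48.0], [358.0, 302.0, 55.0], [361.0, 300.9, 52.0], [364.0, 299.9, 51.0], [367.0, 298.9, 44.0], [370.0, 278.1, 51.0], [373.0, 277.2, 52.0]]
```

```bash
cat > bl.py <<'E'
from h import *
m=arm.camera_model('scene');F=240/np.tan(np.radians(m['fovy']/2));K=np.array([[F,0,m['cx']],[0,F,m['cy']],[0,0,1]])
n=np.array([np.sin(.0815),np.cos(.0815),0]);ux=np.array([np.cos(.0815),-np.sin(.0815),0])
def meas(f,dy):
    c0=np.array([.5203,.0199,.1])
    g=cv2.cvtColor(f,cv2.COLOR_BGR2GRAY).astype(float);Y=[]
    X=np.arange(329,372,2)
    for x in X:
        y0=296.3-(x-329)*.32+dy;r=np.arange(int(y0)-4,int(y0)+6);d=np.clip(g[r+1,x]-g[r-1,x],0,None);k=np.clip(d.argmax(),1,len(r)-2)
        Y.append((d[k-1:k+2]*r[k-1:k+2]).sum()/d[k-1:k+2].sum())
    Y=np.array(Y);k=np.polyfit(X,Y,1);i=np.abs(Y-np.polyval(k,X))<1.2
    p=cv2.undistortPoints(np.c_[X,Y][i].reshape(-1,1,2),K,m['D']).reshape(-1,2);d=np.c_[p,np.ones(len(p))]@m['pose'][:3,:3].T;o=m['pose'][:3,3]
    P=o+d*(((c0-o)@n)/(d@n))[:,None];u=(P-c0)@ux;k=np.polyfit(u,P[:,2],1)
    print('deg',np.degrees(np.arctan(k[0])).round(2),'z0',(k[1]*1000).round(1),'res',(np.std(P[:,2]-np.polyval(k,u))*1000).round(2),'n',i.sum(),'tcp',cur()[0].round(4),arm.get_state()['ee_rot'].round(4))
E
python3 - <<'E'
from bl import *
meas(cv2.imread('pics/s8.png'),0)
f=arm.grab_frame('scene');cv2.imwrite('pics/s9.png',f);meas(f,1.5)
E
```

```text
deg -2.09 z0 79.6 res 0.6 n 22 tcp [0.5206 0.0198 0.1938] [-3.1377e+00 -2.5000e-03 -8.1100e-02]
deg -2.83 z0 77.2 res 0.8 n 22 tcp [0.5201 0.0197 0.193 ] [-3.138e+00 -1.300e-03 -8.120e-02]
```

Request:
arm_command(series=[0, 0.015, 0, 0, 0, 0, 0.1, 0, 0.026, 0, 0, 0, 0, 0.1, 0, 0.026, 0, 0, 0, 0, 0.1])

```text
t: 23.6
eef_pos: [0.5192, 0.0195, 0.1925]
ee_rot: [-3.139, -0.041, -0.081]
force: [-0.2, -0.7, -2.9]
width: 0.0238
gripper_force: 55.0
```

Run:
```python
from bl import *
f=arm.grab_frame('scene');cv2.imwrite('pics/s10.png',f);meas(f,1.5);print(arm.get_state()['force'],arm.get_state()['moment'])
```

```text
deg -1.64 z0 76.3 res 1.18 n 20 tcp [0.5194 0.0195 0.1926] [-3.1386 -0.0412 -0.0809]
[ 0.33386753  0.06759875 -2.82902354] [-0.0437468   0.18066936  0.08261553]
```

Request:
arm_command(series=[0, 0, 0, 0, 0, 0.1, 0.1, 0, 0, 0, 0, 0, 0.17, 0.1, 0, 0, 0, 0, 0, 0.17, 0.1])

```text
t: 24.02
eef_pos: [0.52, 0.0193, 0.1746]
ee_rot: [-3.139, -0.039, -0.081]
force: [0.5, -1.1, -2.0]
width: 0.0235
gripper_force: 55.0
```

Request:
arm_command(series=[0, 0, 0, 0, 0, 0.025, 0.1, 0, 0, 0, 0, 0, 0.025, 0.1])

```text
t: 24.28
eef_pos: [0.5206, 0.0195, 0.1731]
ee_rot: [-3.139, -0.041, -0.081]
force: [-1.2, 0.4, -3.0]
width: 0.0236
gripper_force: 55.0
```

Request:
arm_command(series=[0, 0, 0, 0, 0, 0.02, 0.1, 0, 0, 0, 0, 0, 0.02, 0.1])

```text
t: 24.52
eef_pos: [0.5208, 0.0196, 0.1714]
ee_rot: [-3.138, -0.042, -0.081]
force: [0.3, -0.1, -2.7]
width: 0.0242
gripper_force: 55.0
```

Run:
```python
from h import *
s=arm.get_state();print(s['force'],s['moment'],s['eef_pos'],s['ee_rot'])
```

```text
[ 0.28279836 -0.12563064 -2.72247485] [-0.06920314  0.092461    0.03185498] [0.52084192 0.01958396 0.17135671] [-3.13837963 -0.041812   -0.08110943]
```

Request:
arm_command(series=[0, 0, 0, 0, 0, 0.02, 0.1, 0, 0, 0, 0, 0, 0.02, 0.1])

```text
t: 24.78
eef_pos: [0.5209, 0.0195, 0.1709]
ee_rot: [-3.138, -0.043, -0.081]
force: [-8.7, 0.5, 12.1]
width: 0.0238
gripper_force: 55.0
```

Request:
arm_command(series=[0, 0, 0, 0, 0, 0.02, 0.1, 0, 0, 0, 0, 0, 0.02, 0.1])

```text
t: 25.02
eef_pos: [0.5209, 0.0195, 0.1707]
ee_rot: [-3.138, -0.043, -0.08]
force: [-15.5, 1.8, 29.3]
width: 0.0236
gripper_force: 55.0
```

Run:
```python
from h import *
s=arm.get_state();print(s['force'],s['moment'],s['eef_pos'],s['ee_rot'])
```

```text
[-15.5041456    1.77187666  29.27363943] [0.81856508 5.25710091 0.05080161] [0.52094874 0.01947826 0.17065904] [-3.13848032 -0.0434247  -0.08014427]
```

The blade is now level, but it lands on the rack's top face at z = 0.055. Scraping probably pushed the edge sideways in the grip, toward world +y. I'll lift, tilt about the handle axis to bring the edge back, and try again gently.

Request:
arm_command(series=[0, 0, 0, 0, 0, -0.08, 0.1, -0.015, 0, 0, 0, 0, -0.08, 0.1, -0.028, 0, 0, 0, 0, -0.08, 0.1, -0.028, 0, 0, 0, 0, -0.08, 0.1])

```text
t: 25.52
eef_pos: [0.5202, 0.0198, 0.1744]
ee_rot: [3.099, -0.04, -0.08]
force: [-0.4, -0.2, -3.7]
width: 0.0236
gripper_force: 55.0
```

Request:
arm_command(series=[0, 0, 0, 0, 0, 0.03, 0.1, 0, 0, 0, 0, 0, 0.045, 0.1, 0, 0, 0, 0, 0, 0.045, 0.1])

```text
t: 25.9
eef_pos: [0.5207, 0.0194, 0.1705]
ee_rot: [3.101, -0.041, -0.081]
force: [-0.1, 0.1, -3.3]
width: 0.0233
gripper_force: 55.0
```

Request:
arm_command(series=[0, 0, 0, 0, 0, 0.015, 0.1, 0, 0, 0, 0, 0, 0.015, 0.1])

```text
t: 26.15
eef_pos: [0.5209, 0.0194, 0.1692]
ee_rot: [3.101, -0.042, -0.081]
force: [0.8, 1.5, -3.3]
width: 0.0238
gripper_force: 55.0
```

Run:
```python
from h import *
s=arm.get_state();print(s['force'],s['moment'],s['eef_pos'],s['ee_rot'])
```

```text
[ 0.76792218  1.54960554 -3.31730755] [ 0.99971491 -0.094109   -0.05018439] [0.52091407 0.01941332 0.16923326] [ 3.10117544 -0.04175081 -0.08148847]
```

Past the earlier contact height and entering the slot.

Request:
arm_command(series=[0, 0, 0, 0, 0, 0.02, 0.1, 0, 0, 0, 0, 0, 0.02, 0.1])

```text
t: 26.4
eef_pos: [0.521, 0.0194, 0.1672]
ee_rot: [3.101, -0.042, -0.081]
force: [1.0, 2.1, -3.4]
width: 0.0238
gripper_force: 55.0
```

Request:
arm_command(series=[0, 0, 0, 0, 0, 0.02, 0.1, 0, 0, 0, 0, 0, 0.02, 0.1])

```text
t: 26.65
eef_pos: [0.521, 0.0193, 0.1651]
ee_rot: [3.101, -0.042, -0.081]
force: [0.9, 3.9, -4.2]
width: 0.0234
gripper_force: 55.0
```

Run:
```python
from h import *
s=arm.get_state();print(s['force'],s['moment'],s['eef_pos'],s['ee_rot'])
```

```text
[ 0.90915257  3.92672989 -4.20962184] [ 1.6921747  -0.34490202 -0.11409239] [0.52102587 0.01928112 0.16514182] [ 3.10108289 -0.0416169  -0.08135175]
```

Request:
arm_command(series=[0, 0, 0, -0.004, -0.012, 0, 0.1, 0, 0, 0, -0.005, -0.013, 0.025, 0.1, 0, 0, 0, -0.006, -0.014, 0.05, 0.1, 0, 0, 0, -0.006, -0.014, 0.05, 0.1])

```text
t: 27.15
eef_pos: [0.5202, 0.02, 0.1597]
ee_rot: [3.1, -0.04, -0.081]
force: [0.3, -0.5, -2.6]
width: 0.0235
gripper_force: 55.0
```

Run:
```python
from h import *
s=arm.get_state();print(s['force'],s['moment'],s['eef_pos'],s['ee_rot'])
```

```text
[ 0.33155428 -0.50340888 -2.55187282] [0.19644153 0.13172375 0.00608658] [0.52019748 0.02002443 0.1597171 ] [ 3.10008341 -0.04036363 -0.08136232]
```

Request:
arm_command(series=[0, 0, 0, -0.002, -0.002, 0.05, 0.1, 0, 0, 0, -0.004, -0.004, 0.1, 0.1, 0, 0, 0, -0.006, -0.006, 0.15, 0.1, 0, 0, 0, -0.006, -0.006, 0.15, 0.1])

```text
t: 27.65
eef_pos: [0.5203, 0.0202, 0.1446]
ee_rot: [3.1, -0.04, -0.081]
force: [-0.5, -0.2, -2.1]
width: 0.0237
gripper_force: 55.0
```

Request:
arm_command(series=[0, 0, 0, -0.002, -0.002, 0.05, 0.1, 0, 0, 0, -0.004, -0.004, 0.1, 0.1, 0, 0, 0, -0.004, -0.004, 0.1, 0.1])

```text
t: 28.02
eef_pos: [0.5203, 0.0202, 0.1346]
ee_rot: [3.1, -0.04, -0.081]
force: [-0.6, 0.2, -2.4]
width: 0.0236
gripper_force: 55.0
```

Run:
```python
from h import *
s=arm.get_state();print(s['force'],s['moment'],s['eef_pos'],s['ee_rot'])
```

```text
[-0.63051306  0.15634509 -2.35661097] [ 0.15097296  0.22679083 -0.01973435] [0.52028219 0.02015133 0.13459937] [ 3.10028825 -0.0404827  -0.08134665]
```

Request:
arm_command(series=[0, 0, 0, -0.001, -0.001, 0.035, 0.1, 0, 0, 0, -0.003, -0.003, 0.07, 0.1, 0, 0, 0, -0.003, -0.003, 0.07, 0.1])

```text
t: 28.4
eef_pos: [0.5204, 0.0202, 0.1278]
ee_rot: [3.1, -0.041, -0.081]
force: [0.7, 0.5, -3.2]
width: 0.0237
gripper_force: 55.0
```

Request:
arm_command(series=[0, 0, 0, 0, 0, 0.015, 0.1, 0, 0, 0, 0, 0, 0.015, 0.1])

```text
t: 28.65
eef_pos: [0.5207, 0.0202, 0.1266]
ee_rot: [3.101, -0.041, -0.081]
force: [0.5, -0.3, -1.5]
width: 0.0235
gripper_force: 55.0
```

Request:
arm_command(series=[0, 0, 0, 0, 0, 0.01, 0.1, 0, 0, 0, 0, 0, 0.01, 0.1])

```text
t: 28.9
eef_pos: [0.5207, 0.0202, 0.1261]
ee_rot: [3.101, -0.042, -0.081]
force: [-3.8, 1.4, 4.0]
width: 0.0235
gripper_force: 55.0
```

The edge is on the slot floor at TCP z 0.1265, which matches the grasp height. Releasing.

Request:
arm_command(series=[0, 0, 0, 0, 0, 0, 0.3, 0, 0, 0, 0, 0, 0, 0.4, 0, 0, 0, 0, 0, 0, 0.6, 0, 0, 0, 0, 0, 0, 0.7, 0, 0, 0, 0, 0, 0, 0.7, 0, 0, 0, 0, 0, 0, 0.7])

```text
t: 29.65
eef_pos: [0.5207, 0.0202, 0.1256]
ee_rot: [3.101, -0.041, -0.081]
force: [0.5, 1.4, -0.2]
width: 0.0609
gripper_force: 0.0
```

Request:
arm_command(series=[0, 0, 0, 0, 0, -0.1, 0.7, 0, 0, 0, 0, 0, -0.4, 0.7, 0, 0, 0, 0, 0, -1, 0.7, 0, 0, 0, 0, 0, -1, 0.7])

```text
t: 30.15
eef_pos: [0.5195, 0.0256, 0.231]
ee_rot: [3.104, -0.05, -0.08]
force: [1.3, -0.5, -0.5]
width: 0.0615
gripper_force: 0.0
```

Request:
arm_command(series=[0.028, -0.026, 0, -0.3, 0, -0.5, 0.7, 0.028, -0.026, 0, -0.6, 0, -0.8, 0.7, 0.028, -0.026, 0, -0.9, 0, -0.8, 0.7, 0.028, -0.026, 0, -0.9, 0, -0.8, 0.7])

```text
t: 30.65
eef_pos: [0.4228, 0.0353, 0.3024]
ee_rot: [-3.137, -0.002, -0.081]
force: [0.8, -0.1, 0.4]
width: 0.0613
gripper_force: 0.0
```

Run:
```python
from h import *
print(arm.get_state()['force'],arm.get_state()['q'].round(2))
m=arm.camera_model('wrist');w=arm.grab_frame('wrist');cv2.imwrite('pics/w11.png',w)
s=arm.grab_frame('scene');cv2.imwrite('pics/s11.png',s);t=arm.grab_frame('top');cv2.imwrite('pics/t11.png',t)
s0=cv2.imread('pics/scene0.png')
d=cv2.absdiff(s,s0).max(2)
def bx(n,a): x0,y0,x1,y1=a; print(n,'changed px',int((d[y0:y1,x0:x1]>45).sum()),'of',(y1-y0)*(x1-x0))
bx('rack+scraper',(308,258,404,355));bx('green',(222,208,243,243));bx('tray',(242,235,330,300));bx('yellow',(300,155,325,185))
# scraper handle: black region in the scene, before and after
for n,i in(('before',s0),('after',s)):
    k=(i[255:305,312:385].max(2)<45).astype(np.uint8);nn,l,st,c=cv2.connectedComponentsWithStats(k)
    print(n,[(st[j].tolist(),c[j].round(1).tolist()) for j in range(1,nn) if st[j,4]>60])
h=cv2.cvtColor(t,cv2.COLOR_BGR2HSV);k=cv2.inRange(h,(12,18,90),(28,80,215));k[:190]=0;k[350:]=0;k[:,:235]=0;k[:,365:]=0
nn,l,st,c=cv2.connectedComponentsWithStats(k)
for j in range(1,nn):
    if st[j,4]>30: print('chip?',c[j].round(0),st[j,4],(RD.inv().apply(ray('top',[c[j]],.02)-O)*1000).round(0))
```

```text
[ 0.779795   -0.06613572  0.44345168] [ 0.55 -0.11 -0.41 -0.   -1.26  0.94]
rack+scraper changed px 1098 of 9312
green changed px 0 of 735
tray changed px 521 of 5720
yellow changed px 488 of 750
before [([5, 8, 61, 32, 896], [34.7, 23.1])]
after [([3, 6, 61, 32, 888], [32.3, 21.6])]
chip? [339. 260.] 31 [[-57. -89.  20.]]
chip? [319. 280.] 199 [[-87. -35.  20.]]
chip? [287. 289.] 183 [[-84.  38.  20.]]
chip? [343. 337.] 1093 [[-217.  -47.   20.]]
chip? [275. 336.] 61 [[-173.   90.   20.]]
```

Run:
```python
import cv2,numpy as np
a=cv2.cvtColor(cv2.imread('pics/top0.png'),cv2.COLOR_BGR2HSV);b=cv2.cvtColor(cv2.imread('pics/t11.png'),cv2.COLOR_BGR2HSV)
for n,lo,hi,(x0,y0,x1,y1) in(('green',(45,120,60),(80,255,255),(180,300,210,340)),('green2',(45,120,60),(80,255,255),(105,145,140,175)),('yellow',(22,120,90),(35,255,255),(440,180,475,215))):
    print(n,[ (lambda p:(p.mean(0).round(1).tolist() if len(p) else None,len(p)))(np.argwhere(cv2.inRange(i[y0:y1,x0:x1],lo,hi))) for i in(a,b)])
# tray front wall (dark) corners & small scraper
A=cv2.imread('pics/scene0.png');B=cv2.imread('pics/s11.png')
for n,(x0,y0,x1,y1) in(('small',(345,298,390,325)),('trayleft',(238,255,296,305))):
    ga,gb=[cv2.cvtColor(i[y0:y1,x0:x1],cv2.COLOR_BGR2GRAY).astype(np.float32) for i in(A,B)]
    print(n,cv2.phaseCorrelate(ga,gb),[(lambda p:(p.mean(0).round(1).tolist(),len(p)))(np.argwhere(g<45)) if (g<45).any() else None for g in(ga,gb)])
```

```text
green [([22.7, 9.6], 114), ([22.7, 9.6], 114)]
green2 [([10.9, 12.2], 108), ([10.8, 12.3], 106)]
yellow [([14.4, 19.9], 126), ([14.4, 20.0], 124)]
small ((0.6129060993734434, 0.25952019585829866), 0.7473075564506123) [([13.6, 20.1], 462), ([13.6, 19.7], 460)]
trayleft ((-0.09041564028460769, -0.4623948208726425), 0.6855905755360922) [None, None]
```

The bottles, tray and small scraper are unmoved. All five chips are in the tray and the scraper is standing in its slot, so I'm handing in.

```bash
python3 -c "
from station import arm
print(arm.job_done())"
```

```text
the job is handed in; nothing more can be done
None
```

I handed the job in at about 31 s: all five chips are in the tray, the wide scraper is back on edge in its own slot and let go, and the tray, bottles and small scraper show no movement in the camera images.

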